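Make up two finishing kits from the bench stock

TASK

Make up two finishing kits: the ring cone and the red-lidded jar go in the blue tray, the little cork sanding pad and the white-lidded jar go in the yellow tray. Put one thing in each bay, in whichever bay you like, standing the right way up on the bay's floor just as it stood on the bench. Leave the black-lidded jar and the roll of masking tape where they are.

Things in the scene. Friction and masses are not known exactly. Their poses are not given: they have to be found in the camera images.
- cone_mid (a point): Cream cast ring cone, standing upright on its wide end: round foot 38 mm across, 62 mm high, tapering evenly to a rounded tip about 12 mm across. This point is on its axis half-way up, 31 mm above the foot, where it is about 26 mm thick. z points up along the axis. Loose, about 0.04 kg; grip it round the body at or below half height.
- red_jar_mid (a point): Small closed amber glass jar with a red screw lid, an upright cylinder 42 mm in diameter and 52 mm high over the lid (the lid may be slightly narrower). This point is its centre, 26 mm above its underside; its z axis is the jar's axis, up. Loose, about 0.1 kg. Goes in the blue tray.
- white_jar_mid (a point): Small closed amber glass jar with a white screw lid, an upright cylinder 42 mm in diameter and 52 mm high over the lid (the lid may be slightly narrower). This point is its centre, 26 mm above its underside; its z axis is the jar's axis, up. Loose, about 0.1 kg. Goes in the yellow tray.
- cork_mid (a point): Small cork sanding pad, a block with a thin reddish-brown abrasive sole underneath: 36 mm along its own x, 50 mm along its own y, 28 mm high. This point is its centre, 14 mm above the underside; z up. Loose, about 0.04 kg. Easily gripped across the 36 mm, in the upper half, so that the fingers stay above the tray walls when it is set down.
- blue_tray: Low open blue plastic kit tray, fixed to the bench: 78 mm along its x, 152 mm along its y. A 4 mm rib divides it into two bays, each 70 x 70 mm inside. Origin: centre of its underside on the bench top; bay centres at y = +37 and -37 mm (x = 0); bay floor 4 mm, tops of walls and rib 12 mm above the origin; z up. For the ring cone and the red-lidded jar.
- yellow_tray: Low open yellow plastic kit tray, fixed to the bench: 78 mm along its x, 152 mm along its y. A 4 mm rib divides it into two bays, each 70 x 70 mm inside. Origin: centre of its underside on the bench top; bay centres at y = +37 and -37 mm (x = 0); bay floor 4 mm, tops of walls and rib 12 mm above the origin; z up. For the cork pad and the white-lidded jar.
- black_jar_mid (a point): Small closed amber glass jar with a black screw lid, an upright cylinder 42 mm in diameter and 52 mm high over the lid (the lid may be slightly narrower). This point is its centre, 26 mm above its underside; its z axis is the jar's axis, up. Loose, about 0.1 kg. Belongs to neither kit; it must stay where it is.
- tape_roll: Loose roll of cream masking tape lying flat, 93 mm across and 24 mm high; the origin is at the centre of its underside. Bystander; it must stay where it is.
- post: Fixed square steel post, 34 mm across, rising from the bench straight ahead of the robot to above the arm's height; origin at its foot. Fixed cream vases 210 mm high stand round its foot and on both sides, up to 210 mm nearer to the robot. Draw the arm in towards the robot before swinging it from one side to the other, so that arm and gripper clear the post.
Not all that is in view belongs to the job. What is shaped like the part that bears white_jar_mid but purple or turquoise is not meant.

How it is judged:
By the outcome, as a careful person would: the job done as asked, in the order asked, and still so for the second after the job is handed in, with the robot touching nothing.
It also fails if it takes over 136 s, if anything falls off the work surface, if the arm or the gripper's body presses on something with over 40 N, if the wrist force passes 120 N, or if a joint passes its speed limit or range.

ROBOT

A 6-joint arm with a two-finger parallel gripper is mounted at the origin on a cart in front of the work surface, level with it; the furniture and walls round the work are solid. World frame = base frame: x ahead of the robot, y to its left, z up, the work surface at z = 0. Lengths are in m, angles in rad, forces in N, time in s.
With the tool pointing down it reaches from about 0.3 to 0.825 m from the base axis. Payload 5.4 kg.
Tool frame: the origin (TCP) lies midway between the tips of the shut fingers; the grasp point (between the pads) lies 19 mm behind it (grip_point_offset is the x of the grasp point in the tool frame, in m); x points along the fingers, y is the direction in which the jaws open and shut, and the axes are right-handed (so a half turn about x gives the same grasp; the last joint's range is limited). The gripper opens to 92 mm and grips with 3 to 60 N. Pads are 20 mm wide; open, the fingers measure 128 mm over their backs; the gripper's body (75 mm by 189 mm) begins 69 mm behind the grasp point.
Start: joints at [1.108, 0.158, 1.597, -0, 1.386, -0.21], TCP at [0.144, 0.557, 0.215] pointing down, gripper open.
Joint ranges: [-2.91, 2.91], [-0.94, 2.29], [0.18, 2.7], [-1.29, 4.43], [0.17, 2.64], [-3, 3]. Speed limits (rad/s): [2.57, 2.57, 3.14, 3.14, 3.14, 3.14].

INTERFACE

Orientations are given as a 3x3 rotation matrix whose columns are the frame's x, y, z axes.
In Python, from rig import state, read_camera, calibration, sign_off, trace, grip_point_offset gives the robot as it stands.
- The arm moves only by the tool send_rows, never from a script. Its argument "commands" is a list that holds one entry, the list of rows, each a list of 7 numbers: the gripper's target within -1 to 1 (shut at 1, half-way at 0, fully open at -1), then the shift along the tool's x, y, z as a fraction of full scale, then the turn, a rotation vector about the tool's x, y, z as a fraction of full scale. A call has 1 to 5 rows; each row shifts and turns the commanded pose from where the row before left it, along the tool's axes as they then stand; what a row does not reach is not made up. Full scale, the value 1, is 0.1 m for a shift and 180 degrees for a turn. A row lasts 1/8 s, in which the tool goes at most 62.5 mm and 10.7 degrees, less where a joint would pass 70% of its speed; a pose out of reach is approached as far as the arm can. A call with a number of a shift or a turn outside -1 to 1 is refused whole. A call with a gripper value outside its range is refused whole. The fingers move at their own pace and stop on an object; the grip force is fixed at half the most. Time passes only in rows, so rows that do not move let the fingers close. It gives the time, the measured TCP pose, the force and the opening at its end, in the units of the state.
- state(): the state, without advancing time (a new reading comes with each control period).
- read_camera(name): name is "side" or "top" or "wrist"; returns (picture, depth): 420x560x3 uint8, red, green, blue; 420x560 float32, m along the optical axis (not along the pixel's ray), 0 where there is no reading.
- calibration(name): a dict with "fx", "fy", "cx", "cy" (pixels), "k1" (the pictures are not rectified: a ray, as slopes to the right and down, at radius r is drawn at 1 + k1 r^2 times it, then the intrinsics apply), "cam_to_world" (4x4, takes a point from camera to world coordinates); the wrist camera has in their place "hand_eye" (4x4, takes a point from camera to tool coordinates, whose origin is the TCP and whose axes are the tool frame's). Camera axes: x right, y up, looking along -z (the intrinsics and any distortion apply to the point x, -y, -z); pixel columns grow to the right and rows downward; lengths in m; the calibration is good to about 2 mm. A picture is of the moment at which its call begins: read the wrist's pose just before it. calibration takes no time and is no camera call.
- sign_off(): hands the job in, once; it reports no verdict.
Trained networks look in the newest picture that a camera, given by its name, has taken for a name from the list of things; names that differ only in an ending like _2 or _b are one class to them, and where a whole thing is asked for, a point or a joint stands for the part that bears it (a point fixed in the world has none). Each returns a list of dicts, best first, with "p" (0 to 1); they miss things now and then, are a little off and sometimes report something else, mostly with a low value. They report only what shows in the picture. A call takes as long as a camera call. They do not tell look-alikes from the thing itself.
- trace(camera, thing): "mask" (420x560 bool, what is visible of it) and "at" ([column, row] in pixels, amid what is visible of it).
The state is a dict: "t": time; "joint_positions": joint angles; "qvel": joint speeds; "joint_torque": joint torques, N m; "position": TCP position; "ee_rot": TCP orientation; "contact_force": force on the tool from outside, world axes, zero at the start; "ft_torque": the same for the moment, N m; "grip_width": finger opening in m.
Only numpy, scipy, OpenCV 4.12 (cv2) and the standard library are available. Lean on these libraries where they do the work, as an engineer would, in place of code of your own. Each camera call takes 0.05 s, during which the arm holds its last target.

## Working session

There is one attempt and no reset: what is moved stays moved. The work goes in short steps, Python scripts to look and compute and a tool call to move; the robot and the scene stay as the last step left them, time stands still between calls to the robot, and variables do not carry over. Pictures are saved under pics/ and viewed, and the job is handed in when it is done.

Besides the shell and the picture viewer there is one more tool, called in YAML: its name, and indented under it one key for each argument. send_rows: Moves the arm, as the interface text tells. Its arguments: {"type":"object","properties":{"commands":{"type":"array","items":{"type":"array","items":{"type":"array","items":{"type":"number","minimum":-1,"maximum":1}}}}},"required":["commands"]}

```bash
ls; mkdir -p pics
python3 - <<'E'
from rig import *
import cv2, numpy as np
s=state(); print({k:np.round(v,3).tolist() for k,v in s.items()}); print(grip_point_offset)
for n in ("side","top","wrist"):
    p,d=read_camera(n); cv2.imwrite(f"pics/{n}0.png",p[:,:,::-1]); np.save(f"pics/{n}0_d.npy",d)
    c=calibration(n); print(n,{k:np.round(v,3).tolist() for k,v in c.items()})
E
```

```text
pics
{'t': 0.0, 'joint_positions': [1.108, 0.159, 1.598, -0.0, 1.386, -0.21], 'qvel': [0.0, -0.0, -0.002, 0.0, 0.002, -0.002], 'joint_torque': [0.0, -38.556, -32.211, 0.07, 0.038, -0.0], 'position': [0.144, 0.556, 0.214], 'ee_rot': [[-0.001, 0.25, 0.968], [-0.002, 0.968, -0.25], [-1.0, -0.002, -0.0]], 'contact_force': [-0.247, -0.125, 0.295], 'ft_torque': [-0.012, -0.052, 0.009], 'grip_width': 0.092}
-0.0187
side {'fx': 422.429, 'fy': 422.429, 'cx': 278.491, 'cy': 208.868, 'k1': -0.054, 'cam_to_world': [[-0.989, 0.044, -0.139, 0.345], [-0.145, -0.41, 0.9, 1.15], [-0.017, 0.911, 0.413, 0.545], [0.0, 0.0, 0.0, 1.0]]}
top {'fx': 388.288, 'fy': 388.288, 'cx': 278.677, 'cy': 212.41, 'k1': -0.021, 'cam_to_world': [[0.03, 0.99, -0.138, 0.344], [-1.0, 0.029, -0.005, 0.051], [-0.001, 0.138, 0.99, 1.453], [0.0, 0.0, 0.0, 1.0]]}
wrist {'fx': 374.29, 'fy': 374.29, 'cx': 276.196, 'cy': 213.951, 'k1': -0.097, 'hand_eye': [[-0.001, 0.257, -0.967, -0.17], [1.0, 0.001, -0.001, 0.0], [0.0, -0.967, -0.257, -0.071], [0.0, 0.0, 0.0, 1.0]]}
```

View pics/top0.png

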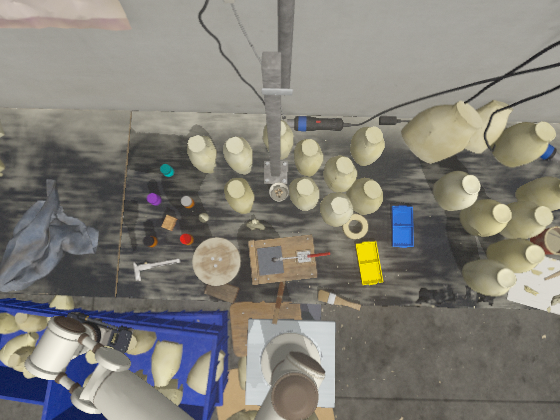

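View pics/side0.png

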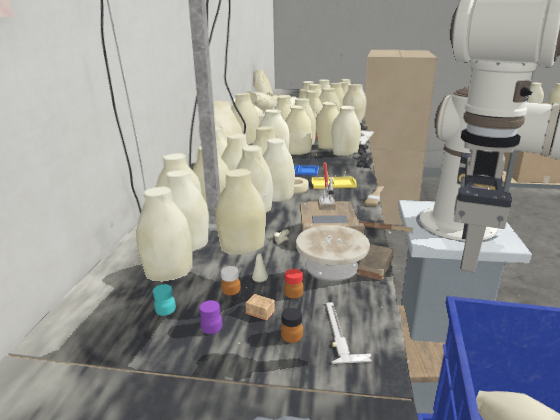

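View pics/wrist0.png

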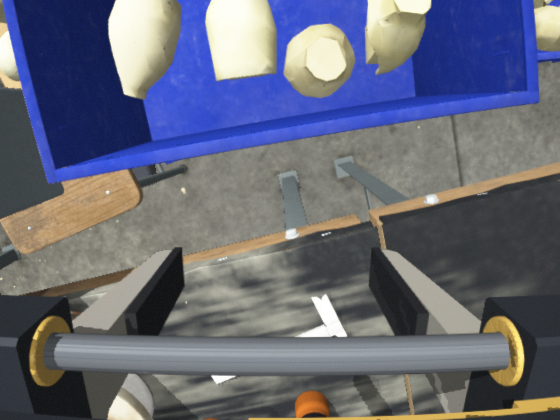

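```bash
cat > h.py <<'E'
from rig import *
import cv2, numpy as np
def cam(n):
    c=calibration(n); K=np.array([[c['fx'],0,c['cx']],[0,c['fy'],c['cy']],[0,0,1.]]); D=np.array([c['k1'],0,0,0,0.])
    if 'cam_to_world' in c: T=np.array(c['cam_to_world'])
    else:
        s=state(); W=np.eye(4); W[:3,:3]=s['ee_rot']; W[:3,3]=s['position']; T=W@np.array(c['hand_eye'])
    return K,D,T
def cloud(d,C,mask=None):
    K,D,T=C
    m=(d>0) if mask is None else (mask&(d>0))
    v,u=np.nonzero(m)
    p=cv2.undistortPoints(np.stack([u,v],1).astype(float)[:,None],K,D)[:,0]
    z=d[m]; X=np.stack([p[:,0]*z,-p[:,1]*z,-z,np.ones_like(z)],1)
    return (X@T.T)[:,:3],np.stack([u,v],1)
def project(P,C):
    K,D,T=C
    P=np.atleast_2d(P); q=np.c_[P,np.ones(len(P))]@np.linalg.inv(T).T
    q=q[:,:3]*[1,-1,-1]
    return cv2.projectPoints(q,np.zeros(3),np.zeros(3),K,D)[0][:,0]
E
python3 - <<'E'
from h import *
for n in ("top","side"):
    p,d=read_camera(n); C=cam(n)
    for t in ["cone_mid","red_jar_mid","white_jar_mid","black_jar_mid","cork_mid","blue_tray","yellow_tray","tape_roll","post"]:
        for r in trace(n,t)[:5]:
            if r['p']<.3: continue
            m=r['mask']; P,uv=cloud(d,C,m)
            if len(P)==0: continue
            np.save(f"pics/m_{n}_{t}_{int(r['at'][0])}.npy",m)
            print(n,t,round(float(r['p']),2),np.round(r['at']),m.sum(),"mean",P.mean(0).round(3),"med",np.median(P,0).round(3),"min",P.min(0).round(3),"max",P.max(0).round(3), p[m].mean(0).round())
E
```

```text
top cone_mid 0.42 [201. 217.] 83 mean [0.516 0.337 0.025] med [0.515 0.337 0.02 ] min [ 0.5    0.324 -0.004] max [0.539 0.356 0.064] [144. 140. 119.]
top red_jar_mid 0.52 [185. 239.] 128 mean [0.432 0.391 0.043] med [0.431 0.39  0.05 ] min [ 0.415  0.375 -0.001] max [0.452 0.413 0.059] [173.  54.  35.]
top black_jar_mid 0.5 [150. 239.] 96 mean [0.42  0.523 0.045] med [0.42  0.521 0.05 ] min [0.405 0.511 0.015] max [0.436 0.544 0.059] [74. 60. 48.]
top black_jar_mid 0.5 [360. 229.] 298 mean [ 0.499 -0.23   0.023] med [ 0.497 -0.236  0.024] min [ 0.458 -0.271 -0.002] max [ 0.545 -0.179  0.032] [202. 190. 151.]
top cork_mid 0.63 [165. 224.] 125 mean [0.494 0.465 0.027] med [0.493 0.464 0.028] min [0.471 0.444 0.002] max [0.517 0.489 0.038] [186. 149. 100.]
top blue_tray 0.6 [400. 228.] 894 mean [ 0.506 -0.407  0.006] med [ 0.506 -0.407  0.005] min [ 0.428 -0.452 -0.007] max [ 0.586 -0.366  0.02 ] [ 54. 109. 191.]
top yellow_tray 0.43 [359. 231.] 335 mean [ 0.497 -0.23   0.023] med [ 0.495 -0.234  0.024] min [ 0.455 -0.271 -0.002] max [ 0.545 -0.179  0.032] [201. 189. 150.]
top tape_roll
[... 1163 characters left out ...]
465 0.45  0.   ] max [0.522 0.494 0.03 ] [186. 157. 124.]
side blue_tray 0.77 [308. 166.] 222 mean [ 0.473 -0.408  0.006] med [ 0.471 -0.414  0.005] min [ 0.426 -0.482 -0.001] max [ 0.526 -0.358  0.015] [ 69. 117. 195.]
side yellow_tray 0.72 [336. 180.] 322 mean [ 0.357 -0.28   0.006] med [ 0.348 -0.282  0.005] min [ 0.286 -0.33  -0.   ] max [ 0.441 -0.226  0.013] [229. 216. 115.]
side yellow_tray 0.45 [260. 267.] 308 mean [0.516 0.347 0.023] med [0.515 0.351 0.02 ] min [ 0.499  0.236 -0.003] max [0.546 0.362 0.061] [168. 166. 151.]
side tape_roll 0.49 [301. 186.] 198 mean [ 0.477 -0.213  0.017] med [ 0.478 -0.203  0.019] min [ 0.451 -0.271 -0.002] max [ 0.504 -0.147  0.05 ] [203. 194. 168.]
```

Run:
```python
from h import *
import glob
def crop(n,box,k,out):
    p=cv2.imread(f"pics/{n}0.png"); x0,y0,x1,y1=box
    c=cv2.resize(p[y0:y1,x0:x1],None,fx=k,fy=k,interpolation=cv2.INTER_CUBIC)
    for f in glob.glob(f"pics/m_{n}_*.npy"):
        m=np.load(f).astype(np.uint8)[y0:y1,x0:x1]; m=cv2.resize(m,None,fx=k,fy=k,interpolation=0)
        cs,_=cv2.findContours(m,cv2.RETR_EXTERNAL,cv2.CHAIN_APPROX_NONE); cv2.drawContours(c,cs,-1,(0,255,0),1)
    return c
a=crop("top",(130,155,250,280),4,0); b=crop("top",(330,180,430,290),4,0)
cv2.imwrite("pics/t_l.png",a); cv2.imwrite("pics/t_r.png",b)
cv2.imwrite("pics/s_l.png",crop("side",(140,240,340,350),4,0))
```

```text
(no output)
```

View pics/t_l.png

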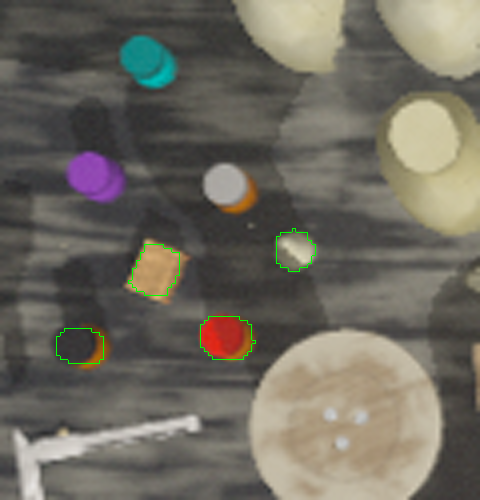

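View pics/t_r.png

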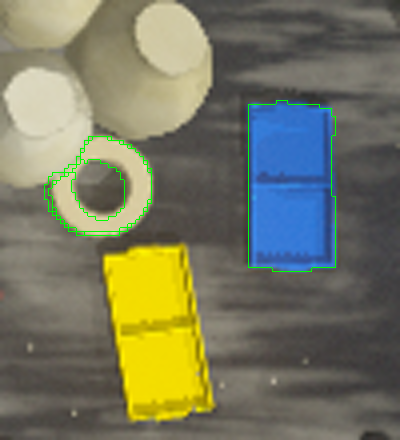

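View pics/s_l.png

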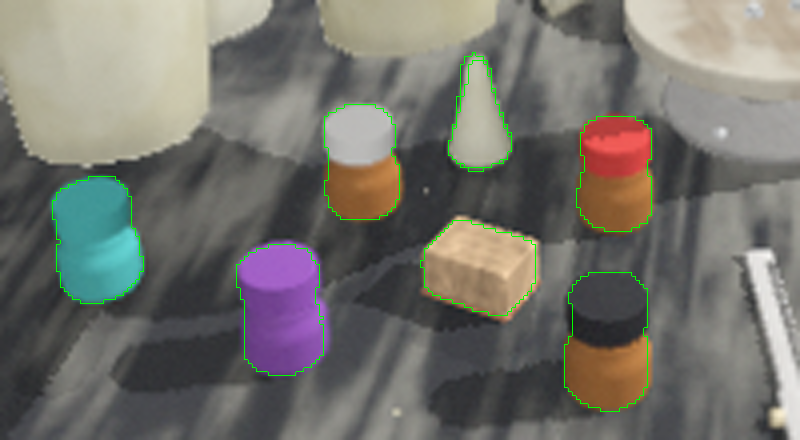

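Run:
```python
from h import *
from scipy.optimize import least_squares
pts={}
img={}
for n in("top","side"):
    p=cv2.imread(f"pics/{n}0.png"); d=np.load(f"pics/{n}0_d.npy"); P,uv=cloud(d,cam(n)); pts[n]=P; img[n]=cv2.cvtColor(p,cv2.COLOR_BGR2HSV)[uv[:,1],uv[:,0]]
def circ(P,r):
    f=lambda q: np.hypot(P[:,0]-q[0],P[:,1]-q[1])-r
    return least_squares(f,P[:,:2].mean(0),loss='soft_l1',f_scale=.002)
for nm,c in dict(red=(.430,.397),white=(.567,.400),black=(.418,.53),purple=(.574,.525),turq=(.68,.48)).items():
    for n in pts:
        P=pts[n]; k=(np.hypot(P[:,0]-c[0],P[:,1]-c[1])<.032)
        top=P[k&(P[:,2]>.046)]; side=P[k&(P[:,2]>.008)&(P[:,2]<.045)]
        (x,y),r=cv2.minEnclosingCircle(top[:,:2].astype(np.float32))
        q=circ(side,.021)
        print(nm,n,"top",len(top),top.mean(0).round(4),np.median(top[:,2]).round(4),"enc",round(x,4),round(y,4),round(r,4),"sidefit",q.x.round(4),round(q.cost*1e6,1),len(side))
for n in pts:
    P=pts[n]; k=(np.hypot(P[:,0]-.515,P[:,1]-.343)<.04)&(P[:,2]>.006)
    Q=P[k]; f=lambda q: np.hypot(Q[:,0]-q[0],Q[:,1]-q[1])-(.019-.013*Q[:,2]/.062)
    q=least_squares(f,[.515,.343],loss='soft_l1',f_scale=.002); print("cone",n,q.x.round(4),q.cost,len(Q),Q[np.argmax(Q[:,2])].round(3))
    k=(np.hypot(P[:,0]-.493,P[:,1]-.464)<.05)&(P[:,2]>.022)
    r=cv2.minAreaRect(P[k][:,:2].astype(np.float32)); print("cork",n,np.round(r[0],4),np.round(r[1],4),r[2],P[k].mean(0).round(4))
    for nm,(lo,hi),c in(("blue",(100,120),(.5,-.405)),("yellow",(22,34),(.357,-.28))):
        h=img[n]; k=(h[:,0]>lo)&(h[:,0]<hi)&(h[:,1]>130)&(np.hypot(P[:,0]-c[0],P[:,1]-c[1])<.13)
        r=cv2.minAreaRect(P[k][:,:2].astype(np.float32)); print(nm,n,k.sum(),np.round(r[0],4),np.round(r[1],4),r[2],P[k].mean(0).round(4))
```

```text
red top top 88 [0.4332 0.3951 0.0522] 0.0518 enc 0.4334 0.3949 0.0196 sidefit [0.4342 0.3976] 23.5 36
red side top 172 [0.4316 0.3992 0.0506] 0.051 enc 0.4327 0.3963 0.0204 sidefit [0.4328 0.3932] 343.1 276
white top top 79 [0.572  0.4001 0.052 ] 0.0515 enc 0.5716 0.4007 0.0191 sidefit [0.5737 0.4025] 66.4 37
white side top 162 [0.57   0.4046 0.0508] 0.0511 enc 0.5709 0.4023 0.0203 sidefit [0.5717 0.3989] 372.6 270
black top top 82 [0.4211 0.5281 0.0516] 0.052 enc 0.421 0.5286 0.018 sidefit [0.4213 0.5328] 74.5 46
black side top 245 [0.4201 0.5335 0.0504] 0.0506 enc 0.4221 0.5317 0.0206 sidefit [0.4207 0.5283] 412.8 354
purple top top 84 [0.5788 0.5258 0.0514] 0.0516 enc 0.5793 0.5269 0.0197 sidefit [0.58   0.5292] 40.8 44
purple side top 230 [0.5776 0.53   0.0502] 0.0505 enc 0.5782 0.5267 0.0213 sidefit [0.5795 0.5254] 379.2 347
turq top top 80 [0.6901 0.4857 0.0519] 0.0521 enc 0.6905 0.4856 0.0194 sidefit [0.6921 0.4879] 117.2 52
turq side top 189 [0.6876 0.4896 0.0503] 0.0504 enc 0.6884 0.4872 0.0204 sidefit [0.69   0.4845] 414.9 316
cone top [0.5191 0.344 ] 0.0002807137067878121 77 [0.519 0.345 0.065]
cork top [0.4936 0.4678] [0.0375 0.0492] 70.33055877685547 [0.4936 0.4671 0.0275]
blue top 880 [ 0.5085 -0.4079] [0.1607 0.0845] 0.28654909133911133 [ 0.5068 -0.4074  0.0054]
yellow top 936 [ 0.3681 -0.2818] [0.1625 0.0831] 9.923979759216309 [ 0.3673 -0.2812  0.0049]
cone side [0.5175 0.3406] 0.00018723915936429302 243 [0.516 0.344 0.061]
cork side [0.4924 0.4689] [0.0382 0.0502] 69.84587860107422 [0.4918 0.4716 0.0265]
blue side 231 [ 0.4746 -0.4035] [0.0949 0.0933] 4.146336555480957 [ 0.4749 -0.4037  0.0057]
yellow side 185 [ 0.3662 -0.2777] [0.1504 0.0874] 8.50850772857666 [ 0.3534 -0.2713  0.0046]
```

Run:
```python
from h import *
# height map, 2.5mm px ; x up, y left. range x .1...9, y .75..-.75
H=np.zeros((320,600),np.float32)
for n in("top","side"):
    P,_=cloud(np.load(f"pics/{n}0_d.npy"),cam(n))
    k=(P[:,0]>.1)&(P[:,0]<.9)&(abs(P[:,1])<.749)&(P[:,2]<.6)
    if n=="top": k&=~((P[:,1]>.3)&(P[:,0]<.33))
    P=P[k]
    r=((.9-P[:,0])/.0025).astype(int).clip(0,319); c=((.75-P[:,1])/.0025).astype(int).clip(0,599)
    np.maximum.at(H,(r,c),P[:,2])
np.save("pics/H.npy",H)
H2=cv2.dilate(H,np.ones((3,3)))
im=cv2.applyColorMap((H2/.3*255).clip(0,255).astype(np.uint8),cv2.COLORMAP_JET)
for y in np.arange(-.7,.71,.1):
    c=int((.75-y)/.0025); cv2.line(im,(c,0),(c,319),(90,90,90),1); cv2.putText(im,f"{y:.1f}",(c+1,10),0,.3,(255,255,255))
for x in np.arange(.2,.9,.1):
    r=int((.9-x)/.0025); cv2.line(im,(0,r),(599,r),(90,90,90),1); cv2.putText(im,f"{x:.1f}",(0,r-1),0,.3,(255,255,255))
cv2.imwrite("pics/H.png",im)
```

```text
(no output)
```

View pics/H.png

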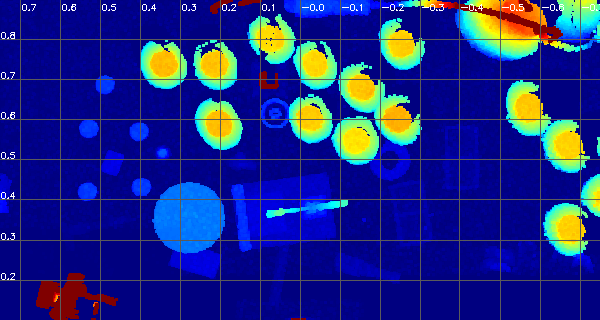

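```bash
cat > plan.py <<'E'
from h import *
from scipy.spatial.transform import Rotation as R
import sys
def Ryaw(y):
    y=np.radians(y); X=np.array([0,0,-1.]);Y=np.array([np.cos(y),np.sin(y),0]); return np.stack([X,Y,np.cross(X,Y)],1)
def plan(wps,vmax=.055,wmax=9.5,grip=-1):
    """wps: list of (x,y,z,yawdeg,[vmax])"""
    s=state(); p=np.array(s['position']); A=np.array(s['ee_rot'])
    print("t",round(s['t'],2),"p",p.round(4),"yaw",round(np.degrees(np.arctan2(A[1,1],A[0,1])),1),"w",round(s['grip_width'],4),"j",np.round(s['joint_positions'],2),"F",np.round(s['contact_force'],1))
    rows=[]
    for w in wps:
        v=w[4] if len(w)>4 else vmax
        T=np.array(w[:3]); B=Ryaw(w[3])
        rv=(R.from_matrix(A).inv()*R.from_matrix(B)).as_rotvec()
        n=max(int(np.ceil(np.linalg.norm(T-p)/v-1e-6)),int(np.ceil(np.degrees(np.linalg.norm(rv))/wmax-1e-6)),1)
        p0=p.copy()
        for i in range(n):
            sh=(A.T@(p0+(T-p0)*(i+1)/n-p)/.1).round(3)
            if n-i==1: rr=(R.from_matrix(A).inv()*R.from_matrix(B)).as_rotvec()
            else: rr=rv/n
            rr=(rr/np.pi).round(4)
            p=p+A@sh*.1; A=A@R.from_rotvec(rr*np.pi).as_matrix()
            rows.append([grip]+sh.tolist()+rr.tolist())
        rows.append(None)
    i=0
    for r in rows:
        if r is None: print("--"); continue
        print("["+",".join(f"{v:g}" for v in r)+"],"+("   #" if i%5==4 else "")); i+=1
E
python3 -c "
from plan import *
H=np.load('pics/H.npy'); h=H[200:240,170:200]; print('stand z',np.percentile(h,[50,95,99.9]))
plan([(.42,.43,.27,75)])"
```

```text
stand z [0.0696903  0.0740633  0.08045178]
t 1.15 p [0.1438 0.5567 0.2146] yaw 75.5 w 0.0918 j [ 1.11  0.16  1.6   0.    1.39 -0.21] F [ 0.3  0.2 -0.2]
[-1,-0.092,-0.089,0.498,0.0005,-0,0],
[-1,-0.093,-0.089,0.499,0.0005,-0,0],
[-1,-0.092,-0.088,0.499,0.0005,-0,0],
[-1,-0.093,-0.086,0.499,0.0005,-0,0],
[-1,-0.092,-0.087,0.499,0.0005,-0,0],   #
[-1,-0.092,-0.085,0.499,0.0004,-0,0],
--
```

send_rows:
  commands:
    - [[-1,-0.09,-0.09,0.5,0,0,0],[-1,-0.09,-0.09,0.5,0,0,0],[-1,-0.09,-0.09,0.5,0,0,0],[-1,-0.09,-0.09,0.5,0,0,0],[-1,-0.09,-0.09,0.5,0,0,0]]

```text
t: 1.78
position: [0.3761, 0.4498, 0.26]
ee_rot: [[0.0, 0.25, 0.968], [0.0, 0.968, -0.25], [-1.0, 0.0, 0.0]]
contact_force: [1.8, 0.1, 0.4]
grip_width: 0.0921
```

send_rows:
  commands:
    - [[-1,-0.09,-0.09,0.5,0,0,0],[-1,0,0,0,0,0,0],[-1,0,0,0,0,0,0]]

```text
t: 2.15
position: [0.4202, 0.4296, 0.2683]
ee_rot: [[-0.001, 0.25, 0.968], [0.0, 0.968, -0.25], [-1.0, -0.0, -0.001]]
contact_force: [-1.4, -0.1, 0.1]
grip_width: 0.0918
```

Run:
```python
from h import *
C=cam("wrist"); p,d=read_camera("wrist"); cv2.imwrite("pics/w1.png",p[:,:,::-1]); np.save("pics/w1_d.npy",d)
s=state(); print(s['position'],s['qvel'])
P,uv=cloud(d,C)
from scipy.optimize import least_squares
for nm,c in dict(red=(.433,.396),white=(.571,.401),black=(.421,.53),cone=(.518,.343)).items():
    k=(np.hypot(P[:,0]-c[0],P[:,1]-c[1])<.035)&(P[:,2]>.046)&(P[:,2]<.07)
    if k.sum()<10: print(nm,"none");continue
    (x,y),r=cv2.minEnclosingCircle(P[k][:,:2].astype(np.float32)); print(nm,k.sum(),P[k].mean(0).round(4),round(x,4),round(y,4),round(r,4))
k=(np.hypot(P[:,0]-.493,P[:,1]-.468)<.05)&(P[:,2]>.023)&(P[:,2]<.04)
r=cv2.minAreaRect(P[k][:,:2].astype(np.float32)); print("cork",np.round(r[0],4),np.round(r[1],4),r[2])
```

```text
[0.41971334 0.4298413  0.26825121] [ 0.01457646 -0.00305016  0.00639343 -0.00161225  0.00086394 -0.00225184]
red 986 [0.4327 0.3957 0.0514] 0.4332 0.3954 0.0191
white 779 [0.5703 0.4012 0.0515] 0.5717 0.4006 0.0193
black 1074 [0.4214 0.529  0.0516] 0.4218 0.5294 0.0195
cone 178 [0.5156 0.3437 0.0556] 0.5172 0.3427 0.0079
cork [0.4935 0.4678] [0.0365 0.0499] 69.0622329711914
```

View pics/w1.png

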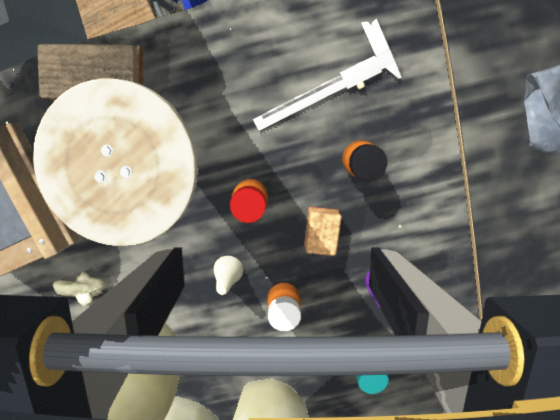

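```bash
python3 -c "
from plan import *
plan([(.5175,.343,.15,0),(.5175,.343,.012,0)],grip=-.5)"
```

```text
t 2.2 p [0.4197 0.4298 0.2683] yaw 75.6 w 0.0915 j [ 0.6   0.2   1.45  0.    1.5  -0.72] F [-0.5  0.5 -0.8]
[-0.5,0.148,-0.075,0.146,0.0525,-0,0],
[-0.5,0.147,-0.049,0.155,0.0525,-0,0],
[-0.5,0.148,-0.024,0.162,0.0525,-0,0],
[-0.5,0.148,0.004,0.164,0.0525,-0,0],
[-0.5,0.148,0.03,0.161,0.0525,-0,0],   #
[-0.5,0.147,0.056,0.153,0.0525,-0,0],
[-0.5,0.148,0.081,0.142,0.0525,-0,0],
[-0.5,0.148,0.103,0.128,0.0523,0,0.0003],
--
[-0.5,0.46,-0,-0,0,0,-0],
[-0.5,0.46,-0,-0,0,0,-0],   #
[-0.5,0.46,-0,-0,0,0,-0],
--
```

send_rows:
  commands:
    - [[-0.5,0.15,-0.08,0.15,0.0525,0,0],[-0.5,0.15,-0.05,0.155,0.0525,0,0],[-0.5,0.15,-0.02,0.16,0.0525,0,0],[-0.5,0.15,0,0.165,0.0525,0,0],[-0.5,0.15,0.03,0.16,0.0525,0,0]]

```text
t: 2.82
position: [0.4808, 0.3752, 0.1929]
ee_rot: [[-0.001, 0.882, 0.471], [-0.0, 0.471, -0.882], [-1.0, -0.001, -0.0]]
contact_force: [1.0, 0.1, 1.1]
grip_width: 0.069
```

send_rows:
  commands:
    - [[-0.5,0.15,0.06,0.15,0.0525,0,0],[-0.5,0.15,0.08,0.14,0.0525,0,0],[-0.5,0.15,0.1,0.13,0.0525,0,0],[-0.5,0,0,0,0,0,0],[-0.5,0,0,0,0,0,0]]

```text
t: 3.45
position: [0.5176, 0.3434, 0.1492]
ee_rot: [[0.0, 1.0, 0.003], [0.001, 0.003, -1.0], [-1.0, 0.0, -0.001]]
contact_force: [0.1, 0.3, 0.1]
grip_width: 0.069
```

```bash
python3 -c "
from plan import *
plan([(.5175,.343,.08,0),(.5175,.343,.012,0)],grip=-.5)"
```

```text
t 3.45 p [0.5176 0.3434 0.1492] yaw 0.1 w 0.069 j [0.39 0.33 1.53 0.   1.29 0.39] F [0.1 0.3 0.1]
[-0.5,0.346,-0.001,0.002,0.0004,-0.0001,-0],
[-0.5,0.346,-0,0.002,0.0004,-0.0001,-0.0001],
--
[-0.5,0.34,-0,0,0,0,0],
[-0.5,0.34,-0,0,0,0,0],
--
```

send_rows:
  commands:
    - [[-0.5,0.34,0,0,0,0,0],[-0.5,0.34,0,0,0,0,0],[-0.5,0.34,0,0,0,0,0],[-0.5,0.35,0,0,0,0,0],[-0.5,0,0,0,0,0,0]]

```text
t: 4.08
position: [0.5157, 0.3422, 0.0095]
ee_rot: [[-0.005, 1.0, 0.001], [-0.002, 0.001, -1.0], [-1.0, -0.005, 0.002]]
contact_force: [0.4, 0.1, 0.4]
grip_width: 0.0688
```

Run:
```python
from h import *
s=state();print(s['position'])
p,d=read_camera("wrist"); cv2.imwrite("pics/w2.png",p[:,:,::-1])
```

```text
[0.51567196 0.34219816 0.00950355]
```

View pics/w2.png

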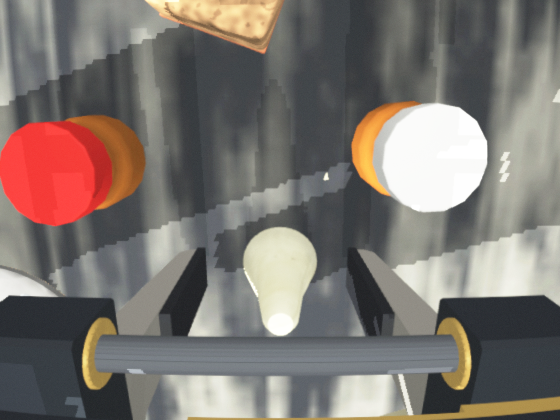

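send_rows:
  commands:
    - [[-0.5,-0.02,0,0,0,0,0],[1,0,0,0,0,0,0],[1,0,0,0,0,0,0],[1,0,0,0,0,0,0],[1,0,0,0,0,0,0]]

```text
t: 4.75
position: [0.5183, 0.3422, 0.0136]
ee_rot: [[-0.0, 1.0, -0.002], [-0.0, -0.002, -1.0], [-1.0, -0.0, 0.0]]
contact_force: [0.3, 0.3, 0.5]
grip_width: 0.031
```

send_rows:
  commands:
    - [[1,0,0,0,0,0,0],[1,0,0,0,0,0,0],[1,0,0,0,0,0,0]]

```text
t: 5.12
position: [0.5183, 0.3423, 0.0135]
ee_rot: [[-0.0, 1.0, -0.001], [-0.0, -0.001, -1.0], [-1.0, -0.0, 0.0]]
contact_force: [-0.1, 0.1, -0.2]
grip_width: 0.0294
```

send_rows:
  commands:
    - [[1,-0.15,0,0,0,0,0],[1,-0.3,0,0,0,0,0],[1,-0.45,0,0,0,0,0],[1,0,0,0,0,0,0],[1,0,0,0,0,0,0]]

```text
t: 5.75
position: [0.5182, 0.3422, 0.1036]
ee_rot: [[-0.0, 1.0, -0.001], [-0.0, -0.001, -1.0], [-1.0, -0.0, 0.0]]
contact_force: [0.2, -0.1, -1.1]
grip_width: 0.0297
```

Run:
```python
from h import *
s=state();print(s['position'],s['grip_width'])
p,d=read_camera("wrist"); q,_=read_camera("side"); cv2.imwrite("pics/w3.png",np.vstack([cv2.resize(p,(400,300)),cv2.resize(q[140:320,140:380],(400,300))])[:,:,::-1])
```

```text
[0.51820188 0.34219707 0.10361045] 0.029681504867157853
```

View pics/w3.png

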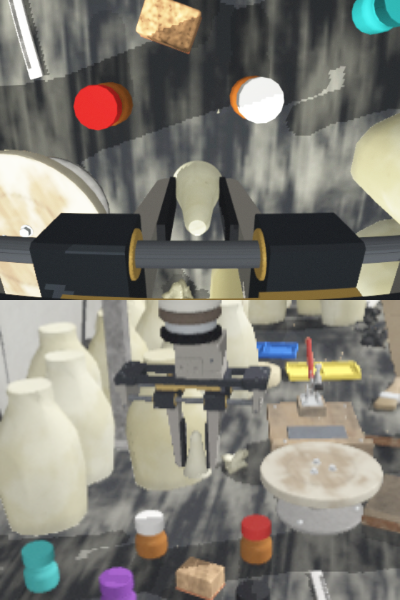

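```bash
python3 -c "
from plan import *
plan([(.40,.28,.26,0),(.38,0,.27,0),(.40,-.27,.26,0),(.545,-.4075,.12,0)],grip=1)"
```

```text
t 5.85 p [0.5173 0.3418 0.1021] yaw -0.1 w 0.0292 j [ 0.39  0.38  1.56 -0.    1.2   0.39] F [-0.4  0.  -0.1]
[1,-0.394,-0.294,0.155,-0.0001,0.0001,0.0002],
[1,-0.394,-0.294,0.156,-0.0001,0.0001,0.0002],
[1,-0.394,-0.294,0.155,-0.0001,0.0001,0.0002],
[1,-0.395,-0.293,0.154,-0.0002,0.0001,0.0002],
--
[1,-0.017,-0.033,0.467,0,-0,0],   #
[1,-0.016,-0.034,0.466,0,-0,0],
[1,-0.017,-0.033,0.467,0,-0,0],
[1,-0.017,-0.034,0.467,0,-0,0],
[1,-0.016,-0.033,0.467,0,-0,0],
[1,-0.017,-0.033,0.466,0,-0,0],   #
--
[1,0.02,0.04,0.54,0,-0,0],
[1,0.02,0.04,0.54,0,-0,0],
[1,0.02,0.04,0.54,0,-0,0],
[1,0.02,0.04,0.54,0,-0,0],
[1,0.019,0.039,0.54,0,-0,0],   #
--
[1,0.28,0.29,0.275,0,-0,0],
[1,0.28,0.29,0.275,0,-0,0],
[1,0.28,0.29,0.275,0,-0,0],
[1,0.28,0.29,0.275,0,-0,0],
[1,0.28,0.29,0.276,0,-0,0],   #
--
```

send_rows:
  commands:
    - [[1,-0.4,-0.29,0.15,0,0,0],[1,-0.4,-0.29,0.15,0,0,0],[1,-0.4,-0.29,0.15,0,0,0],[1,-0.4,-0.3,0.15,0,0,0],[1,-0.02,-0.03,0.47,0,0,0]]

```text
t: 6.48
position: [0.398, 0.2363, 0.2681]
ee_rot: [[0.004, 1.0, 0.003], [0.002, 0.003, -1.0], [-1.0, 0.004, -0.002]]
contact_force: [0.9, -1.3, 0.1]
grip_width: 0.0294
```

send_rows:
  commands:
    - [[1,-0.02,-0.03,0.47,0,0,0],[1,-0.02,-0.03,0.47,0,0,0],[1,-0.02,-0.03,0.47,0,0,0],[1,-0.02,-0.03,0.47,0,0,0],[1,-0.02,-0.03,0.47,0,0,0]]

```text
t: 7.1
position: [0.3821, -0.0008, 0.2745]
ee_rot: [[-0.002, 1.0, -0.001], [0.001, -0.001, -1.0], [-1.0, -0.002, -0.001]]
contact_force: [1.0, -0.4, -1.1]
grip_width: 0.0296
```

send_rows:
  commands:
    - [[1,0.02,0.04,0.54,0,0,0],[1,0.02,0.04,0.54,0,0,0],[1,0.02,0.04,0.54,0,0,0],[1,0.02,0.04,0.54,0,0,0],[1,0.02,0.04,0.54,0,0,0]]

```text
t: 7.72
position: [0.4019, -0.271, 0.2641]
ee_rot: [[-0.001, 1.0, -0.002], [0.002, -0.002, -1.0], [-1.0, -0.001, -0.002]]
contact_force: [-0.1, 0.5, -0.3]
grip_width: 0.0296
```

send_rows:
  commands:
    - [[1,0.28,0.29,0.27,0,0,0],[1,0.28,0.29,0.27,0,0,0],[1,0.28,0.29,0.27,0,0,0],[1,0,0,0,0,0,0],[1,0,0,0,0,0,0]]

```text
t: 8.35
position: [0.489, -0.3501, 0.1813]
ee_rot: [[-0.001, 1.0, -0.001], [0.001, -0.001, -1.0], [-1.0, -0.001, -0.001]]
contact_force: [-0.1, 0.7, 0.4]
grip_width: 0.0294
```

Run:
```python
from plan import *
s=state(); C=cam("wrist")
p,d=read_camera("wrist"); cv2.imwrite("pics/w4.png",p[:,:,::-1])
P,uv=cloud(d,C); h=cv2.cvtColor(p,cv2.COLOR_RGB2HSV)[uv[:,1],uv[:,0]]
for nm,(lo,hi) in(("blue",(100,120)),("yellow",(22,34))):
    k=(h[:,0]>lo)&(h[:,0]<hi)&(h[:,1]>130)&(P[:,2]<.02)&(P[:,2]>-.01)&(P[:,1]<-.2)
    r=cv2.minAreaRect(P[k][:,:2].astype(np.float32)); print(nm,k.sum(),np.round(r[0],4),np.round(r[1],4),r[2],P[k].mean(0).round(4))
plan([(.545,-.4075,.12,0)],grip=1)
```

```text
blue 6161 [ 0.507  -0.4083] [0.1641 0.085 ] 0.2093559205532074 [ 0.5201 -0.3903  0.0055]
yellow 14823 [ 0.3627 -0.2801] [0.1662 0.0815] 9.762757301330566 [ 0.3674 -0.2789  0.0051]
t 8.4 p [ 0.4892 -0.3504  0.1824] yaw -0.1 w 0.0294 j [-0.82  0.25  1.55  0.    1.34 -0.82] F [ 0.6  1.2 -0. ]
[1,0.313,0.279,0.285,-0.0002,0.0001,-0.0001],
[1,0.312,0.279,0.286,-0.0002,0.0001,-0.0001],
--
```

View pics/w4.png

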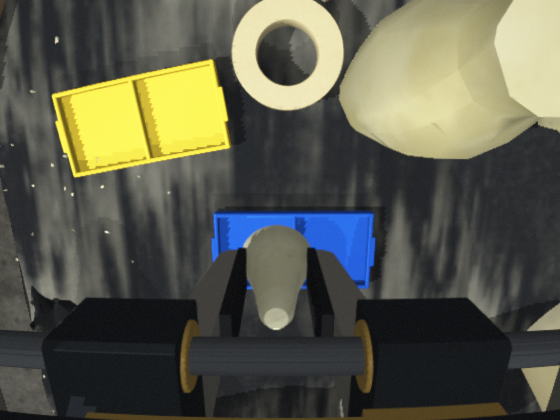

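send_rows:
  commands:
    - [[1,0.31,0.28,0.29,0,0,0],[1,0.31,0.27,0.29,0,0,0],[1,0.4,0,0,0,0,0],[1,0.4,0,0,0,0,0],[1,0,0,0,0,0,0]]

```text
t: 9.02
position: [0.5424, -0.4065, 0.0376]
ee_rot: [[-0.004, 1.0, -0.001], [0.004, -0.001, -1.0], [-1.0, -0.004, -0.004]]
contact_force: [0.4, -0.5, -1.7]
grip_width: 0.0295
```

Run:
```python
from plan import *
plan([(.545,-.408,.0185,0,.01)],grip=1)
p,d=read_camera("wrist"); cv2.imwrite("pics/w5.png",p[:,:,::-1])
```

```text
t 9.03 p [ 0.5424 -0.4065  0.0376] yaw -0.1 w 0.0295 j [-0.82  0.59  1.4  -0.    1.15 -0.82] F [ 0.4 -0.5 -1.7]
[1,0.096,0.013,0.008,-0.0002,-0.0006,0.0006],
[1,0.095,0.013,0.007,-0.0002,-0.0007,0.0006],
--
```

View pics/w5.png

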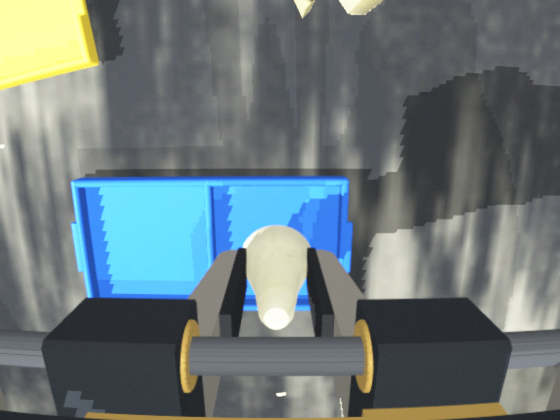

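send_rows:
  commands:
    - [[1,0,0,0,0,0,0],[1,0,0,0,0,0,0],[1,0.08,0,0,0,0,0],[1,0.06,0,0,0,0,0],[1,0,0,0,0,0,0]]

```text
t: 9.7
position: [0.5437, -0.4081, 0.0244]
ee_rot: [[-0.001, 1.0, -0.001], [0.002, -0.001, -1.0], [-1.0, -0.001, -0.002]]
contact_force: [-0.0, 0.4, -0.4]
grip_width: 0.0292
```

send_rows:
  commands:
    - [[1,0,0,0,0,0,0],[1,0.03,0,0,0,0,0],[1,0,0,0,0,0,0]]

```text
t: 10.07
position: [0.5442, -0.4086, 0.0223]
ee_rot: [[-0.0, 1.0, -0.001], [0.0, -0.001, -1.0], [-1.0, -0.0, -0.0]]
contact_force: [0.4, 0.5, -1.0]
grip_width: 0.0294
```

send_rows:
  commands:
    - [[1,0.025,0,0,0,0,0],[1,0,0,0,0,0,0],[1,0,0,0,0,0,0]]

```text
t: 10.45
position: [0.5443, -0.4088, 0.0201]
ee_rot: [[-0.0, 1.0, -0.001], [0.0, -0.001, -1.0], [-1.0, -0.0, -0.0]]
contact_force: [-0.6, 0.1, -0.7]
grip_width: 0.0293
```

send_rows:
  commands:
    - [[1,0.015,0,0,0,0,0],[1,0,0,0,0,0,0],[1,0.01,0,0,0,0,0],[1,0,0,0,0,0,0]]

```text
t: 10.95
position: [0.5444, -0.4088, 0.0176]
ee_rot: [[0.0, 1.0, -0.001], [-0.0, -0.001, -1.0], [-1.0, 0.0, 0.0]]
contact_force: [-0.5, -0.0, -1.4]
grip_width: 0.0294
```

send_rows:
  commands:
    - [[1,0.01,0,0,0,0,0],[1,0,0,0,0,0,0],[1,0,0,0,0,0,0]]

```text
t: 11.32
position: [0.5444, -0.4088, 0.0175]
ee_rot: [[-0.0, 1.0, -0.001], [-0.0, -0.001, -1.0], [-1.0, -0.0, 0.0]]
contact_force: [-1.7, 1.8, 4.3]
grip_width: 0.0292
```

send_rows:
  commands:
    - [[0.2,0,0,0,0,0,0],[0,0,0,0,0,0,0],[-0.4,0,0,0,0,0,0],[-0.4,0,0,0,0,0,0],[-0.4,0,0,0,0,0,0]]

```text
t: 11.95
position: [0.5443, -0.4088, 0.0165]
ee_rot: [[-0.0, 1.0, -0.001], [0.0, -0.001, -1.0], [-1.0, -0.0, -0.0]]
contact_force: [-0.9, -0.7, 0.7]
grip_width: 0.0642
```

send_rows:
  commands:
    - [[-0.4,-0.2,0,0,0,0,0],[-0.4,-0.4,0,0,0,0,0],[-0.4,-0.5,0,0,0,0,0],[-0.4,-0.5,0,0,0,0,0],[-0.4,0,0,0,0,0,0]]

```text
t: 12.58
position: [0.547, -0.4114, 0.1849]
ee_rot: [[0.009, 1.0, -0.001], [-0.009, -0.001, -1.0], [-1.0, 0.009, 0.009]]
contact_force: [-0.2, 0.8, -0.2]
grip_width: 0.0646
```

Run:
```python
from plan import *
plan([(.40,-.26,.26,-10),(.38,0,.27,-20),(.38,.26,.25,-20),(.433,.3955,.12,-20)],grip=-.4)
p,d=read_camera("wrist"); cv2.imwrite("pics/w6.png",p[:,:,::-1])
```

```text
t 12.57 p [ 0.547  -0.4114  0.1849] yaw -0.1 w 0.0646 j [-0.82  0.45  1.3   0.    1.38 -0.82] F [-0.2  0.8 -0.2]
[-0.4,-0.156,-0.293,-0.301,0.011,0.0005,-0.0006],
[-0.4,-0.154,-0.304,-0.291,0.011,0.0005,-0.0006],
[-0.4,-0.154,-0.313,-0.281,0.011,0.0005,-0.0006],
[-0.4,-0.152,-0.324,-0.269,0.011,0.0005,-0.0006],
[-0.4,-0.152,-0.333,-0.259,0.0111,0.0007,-0.0007],   #
--
[-0.4,-0.02,-0.13,-0.505,0.0111,0,0],
[-0.4,-0.02,-0.147,-0.501,0.0111,0,0],
[-0.4,-0.02,-0.164,-0.495,0.0111,0,0],
[-0.4,-0.02,-0.182,-0.488,0.0111,0,0],
[-0.4,-0.02,-0.198,-0.483,0.0112,0,0],   #
--
[-0.4,0.04,-0.178,-0.489,-0,0,0],
[-0.4,0.04,-0.178,-0.488,-0,0,0],
[-0.4,0.04,-0.178,-0.489,-0,0,0],
[-0.4,0.04,-0.178,-0.488,-0,0,0],
[-0.4,0.04,-0.178,-0.489,-0,0,0],   #
--
[-0.4,0.325,0.009,-0.364,-0,0,0],
[-0.4,0.325,0.008,-0.363,-0,0,0],
[-0.4,0.325,0.009,-0.364,-0,0,0],
[-0.4,0.324,0.009,-0.363,-0,0,0],
--
```

View pics/w6.png

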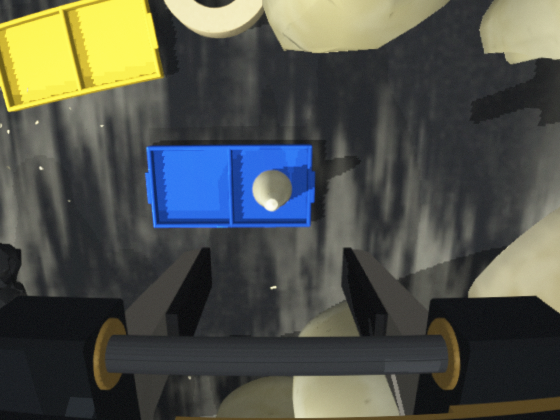

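send_rows:
  commands:
    - [[-0.4,-0.16,-0.29,-0.3,0.011,0,0],[-0.4,-0.16,-0.3,-0.29,0.011,0,0],[-0.4,-0.16,-0.31,-0.28,0.011,0,0],[-0.4,-0.16,-0.32,-0.27,0.011,0,0],[-0.4,-0.15,-0.33,-0.26,0.011,0,0]]

```text
t: 13.25
position: [0.398, -0.2564, 0.255]
ee_rot: [[-0.001, 0.985, -0.175], [0.002, -0.175, -0.985], [-1.0, -0.002, -0.001]]
contact_force: [-0.4, -0.5, 0.7]
grip_width: 0.0647
```

send_rows:
  commands:
    - [[-0.4,-0.02,-0.13,-0.505,0.011,0,0],[-0.4,-0.02,-0.15,-0.5,0.011,0,0],[-0.4,-0.02,-0.165,-0.495,0.011,0,0],[-0.4,-0.02,-0.18,-0.49,0.011,0,0],[-0.4,-0.02,-0.2,-0.48,0.011,0,0]]

```text
t: 13.88
position: [0.3778, 0.0037, 0.2647]
ee_rot: [[-0.001, 0.94, -0.342], [0.001, -0.342, -0.94], [-1.0, -0.002, -0.0]]
contact_force: [0.9, 0.5, 0.0]
grip_width: 0.0644
```

send_rows:
  commands:
    - [[-0.4,0.04,-0.18,-0.49,0,0,0],[-0.4,0.04,-0.18,-0.49,0,0,0],[-0.4,0.04,-0.18,-0.49,0,0,0],[-0.4,0.04,-0.18,-0.49,0,0,0],[-0.4,0.04,-0.18,-0.49,0,0,0]]

```text
t: 14.5
position: [0.3765, 0.2645, 0.2446]
ee_rot: [[-0.001, 0.941, -0.34], [-0.001, -0.34, -0.941], [-1.0, -0.001, 0.001]]
contact_force: [0.8, -0.7, -0.2]
grip_width: 0.0646
```

send_rows:
  commands:
    - [[-0.4,0.3,0,-0.36,0,0,0],[-0.4,0.3,0,-0.36,0,0,0],[-0.4,0.3,0,-0.36,0,0,0],[-0.4,0,0,0,0,0,0],[-0.4,0,0,0,0,0,0]]

```text
t: 15.12
position: [0.4139, 0.364, 0.1556]
ee_rot: [[-0.001, 0.94, -0.34], [-0.001, -0.34, -0.94], [-1.0, -0.0, 0.001]]
contact_force: [-0.3, -0.5, -0.4]
grip_width: 0.0643
```

Run:
```python
from plan import *
s=state(); C=cam("wrist")
p,d=read_camera("wrist"); cv2.imwrite("pics/w7.png",p[:,:,::-1])
P,uv=cloud(d,C)
k=(np.hypot(P[:,0]-.433,P[:,1]-.3955)<.035)&(P[:,2]>.046)&(P[:,2]<.07)
(x,y),r=cv2.minEnclosingCircle(P[k][:,:2].astype(np.float32)); print(k.sum(),P[k].mean(0).round(4),round(x,4),round(y,4),round(r,4))
plan([(.433,.3955,.1,-20),(.433,.3955,.014,-20)],grip=-.4)
```

```text
2045 [0.4343 0.3953 0.0516] 0.4343 0.3948 0.0191
t 15.18 p [0.4145 0.364  0.1564] yaw -19.9 w 0.0643 j [ 0.5   0.15  1.73 -0.    1.27  0.85] F [ 0.9 -0.  -0. ]
[-0.4,0.282,0.033,-0.179,0.0003,-0.0001,-0.0001],
[-0.4,0.283,0.034,-0.18,0.0002,-0.0001,-0.0001],
--
[-0.4,0.43,-0,-0,0,0,-0],
[-0.4,0.43,-0.001,-0,0,0,-0],
--
```

View pics/w7.png

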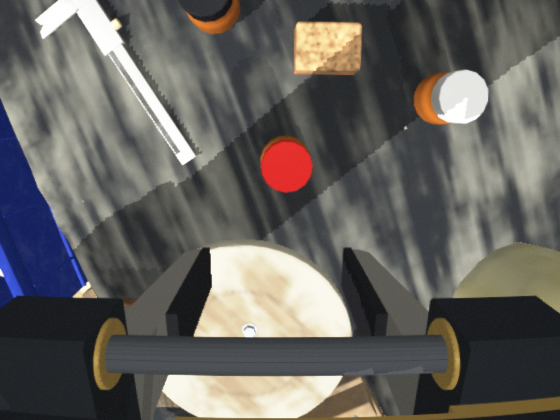

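send_rows:
  commands:
    - [[-0.4,0.28,0.04,-0.18,0,0,0],[-0.4,0.28,0.04,-0.18,0,0,0],[-0.4,0,0,0,0,0,0],[-0.4,0,0,0,0,0,0]]

```text
t: 15.68
position: [0.4347, 0.3953, 0.1015]
ee_rot: [[0.002, 0.94, -0.341], [0.001, -0.341, -0.94], [-1.0, 0.002, -0.002]]
contact_force: [-0.3, 0.2, 0.3]
grip_width: 0.0642
```

Run:
```python
from plan import *
plan([(.4335,.3955,.014,-20,.03)],grip=-.4)
```

```text
t 15.68 p [0.4347 0.3953 0.1015] yaw -19.9 w 0.0642 j [ 0.53  0.3   1.67 -0.    1.18  0.88] F [-0.3  0.2  0.3]
[-0.4,0.292,-0.004,0.001,0.0002,-0.0002,-0.0002],
[-0.4,0.291,-0.005,0.002,0.0002,-0.0002,-0.0002],
[-0.4,0.292,-0.004,0.001,0.0001,-0.0001,-0.0001],
--
```

send_rows:
  commands:
    - [[-0.4,0.3,0,0,0,0,0],[-0.4,0.3,0,0,0,0,0],[-0.4,0.24,0,0,0,0,0],[-0.4,0,0,0,0,0,0],[-0.4,0,0,0,0,0,0]]

```text
t: 16.3
position: [0.4354, 0.3962, 0.0179]
ee_rot: [[0.003, 0.94, -0.34], [0.002, -0.34, -0.94], [-1.0, 0.002, -0.003]]
contact_force: [0.2, 0.3, 0.8]
grip_width: 0.0642
```

send_rows:
  commands:
    - [[0.2,0,0,0,0,0,0],[1,0,0,0,0,0,0],[1,0,0,0,0,0,0],[1,0,0,0,0,0,0],[1,0,0,0,0,0,0]]

```text
t: 16.92
position: [0.4343, 0.396, 0.0163]
ee_rot: [[0.0, 0.94, -0.34], [0.0, -0.34, -0.94], [-1.0, 0.0, -0.001]]
contact_force: [-2.0, 0.2, 4.9]
grip_width: 0.0404
```

send_rows:
  commands:
    - [[1,0,0,0,0,0,0],[1,-0.15,0,0,0,0,0],[1,-0.4,0,0,0,0,0],[1,-0.4,0,0,0,0,0],[1,-0.4,0,0,0,0,0]]

```text
t: 17.55
position: [0.4339, 0.3954, 0.1522]
ee_rot: [[0.0, 0.94, -0.34], [-0.0, -0.34, -0.94], [-1.0, 0.0, 0.0]]
contact_force: [1.3, -0.7, -1.8]
grip_width: 0.0404
```

Run:
```python
from plan import *
plan([(.42,.34,.26,0),(.38,.26,.26,20),(.38,0,.27,65),(.39,-.26,.26,90),(.4705,-.408,.1,90)],grip=1)
p,d=read_camera("wrist"); cv2.imwrite("pics/w8.png",p[:,:,::-1])
```

```text
t 17.55 p [0.4339 0.3954 0.1522] yaw -19.9 w 0.0404 j [ 0.53  0.24  1.63 -0.    1.27  0.88] F [ 1.3 -0.7 -1.8]
[1,-0.359,0.019,0.189,-0.0368,0,-0],
[1,-0.359,-0.002,0.191,-0.0368,0,-0],
[1,-0.36,-0.025,0.189,-0.0369,0,-0],
--
[1,0,-0.133,0.267,-0.037,0,-0],
[1,0,-0.164,0.249,-0.037,0,-0],   #
[1,0,-0.191,0.229,-0.0371,0,-0],
--
[1,-0.02,-0.178,0.489,-0.05,0,-0],
[1,-0.02,-0.252,0.454,-0.05,0,-0],
[1,-0.02,-0.32,0.41,-0.05,0,-0],
[1,-0.02,-0.38,0.355,-0.05,0,-0],   #
[1,-0.019,-0.431,0.29,-0.05,0,0],
--
[1,0.02,-0.463,0.238,-0.0278,0,0],
[1,0.02,-0.482,0.197,-0.0278,0,0],
[1,0.02,-0.497,0.153,-0.0278,0,0],
[1,0.02,-0.509,0.11,-0.0278,0,0],   #
[1,0.02,-0.516,0.065,-0.0277,0,0],
--
[1,0.32,-0.296,0.161,0,0,0],
[1,0.32,-0.296,0.161,0,0,0],
[1,0.32,-0.296,0.161,0,0,0],
[1,0.32,-0.296,0.161,0,0,0],   #
[1,0.32,-0.296,0.161,0,0,0],
--
```

View pics/w8.png

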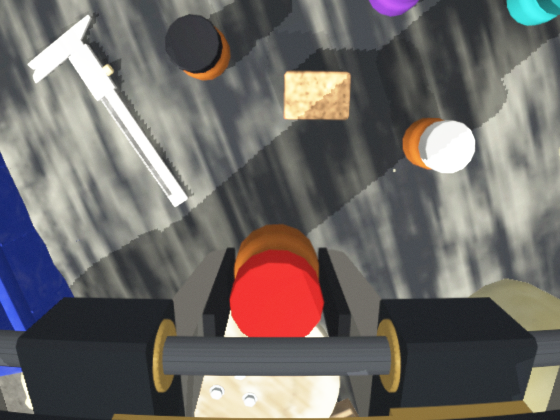

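send_rows:
  commands:
    - [[1,-0.36,0.02,0.19,-0.037,0,0],[1,-0.36,0,0.19,-0.037,0,0],[1,-0.36,-0.02,0.19,-0.037,0,0],[1,0,-0.13,0.27,-0.037,0,0],[1,0,-0.16,0.25,-0.037,0,0]]

```text
t: 18.23
position: [0.3948, 0.2854, 0.2592]
ee_rot: [[0.001, 0.972, 0.236], [0.0, 0.236, -0.972], [-1.0, 0.001, 0.0]]
contact_force: [0.5, 0.0, -0.9]
grip_width: 0.0402
```

send_rows:
  commands:
    - [[1,0,-0.19,0.23,-0.037,0,0],[1,-0.02,-0.18,0.49,-0.05,0,0],[1,-0.02,-0.25,0.45,-0.05,0,0],[1,-0.02,-0.32,0.41,-0.05,0,0],[1,-0.02,-0.38,0.355,-0.05,0,0]]

```text
t: 18.85
position: [0.3813, 0.0582, 0.2665]
ee_rot: [[0.001, 0.574, 0.819], [-0.0, 0.819, -0.574], [-1.0, 0.0, 0.001]]
contact_force: [0.1, -0.1, -0.9]
grip_width: 0.0404
```

send_rows:
  commands:
    - [[1,-0.02,-0.43,0.29,-0.05,0,0],[1,0.02,-0.46,0.24,-0.028,0,0],[1,0.02,-0.48,0.2,-0.028,0,0],[1,0.02,-0.5,0.15,-0.028,0,0],[1,0.02,-0.51,0.11,-0.028,0,0]]

```text
t: 19.48
position: [0.3816, -0.1984, 0.2603]
ee_rot: [[0.001, 0.117, 0.993], [-0.0, 0.993, -0.117], [-1.0, -0.0, 0.001]]
contact_force: [1.3, 0.7, -0.5]
grip_width: 0.0402
```

send_rows:
  commands:
    - [[1,0.02,-0.515,0.065,-0.028,0,0],[1,0.25,-0.3,0.16,0,0,0],[1,0.25,-0.3,0.16,0,0,0],[1,0.25,-0.3,0.16,0,0,0],[1,0,0,0,0,0,0]]

```text
t: 20.1
position: [0.4265, -0.34, 0.1802]
ee_rot: [[-0.004, 0.033, 0.999], [0.004, 0.999, -0.033], [-1.0, 0.004, -0.004]]
contact_force: [-0.2, 0.9, -0.3]
grip_width: 0.0401
```

Run:
```python
from plan import *
plan([(.4705,-.408,.1,90)],grip=1)
p,d=read_camera("wrist"); cv2.imwrite("pics/w9.png",p[:,:,::-1])
```

```text
t 20.1 p [ 0.4265 -0.34    0.1802] yaw 88.1 w 0.0401 j [-0.89  0.11  1.71 -0.    1.32 -2.43] F [-0.2  0.9 -0.3]
[1,0.266,-0.223,0.155,-0.0035,-0.0004,-0.0004],
[1,0.267,-0.224,0.152,-0.0035,-0.0004,-0.0004],
[1,0.266,-0.225,0.15,-0.0034,-0.0004,-0.0005],
--
```

View pics/w9.png

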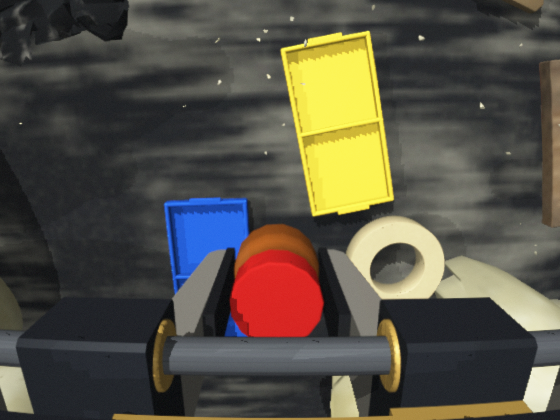

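send_rows:
  commands:
    - [[1,0.26,-0.22,0.15,-0.0035,0,0],[1,0.26,-0.22,0.15,-0.0035,0,0],[1,0.26,-0.22,0.15,-0.0035,0,0],[1,0,0,0,0,0,0],[1,0,0,0,0,0,0]]

```text
t: 20.78
position: [0.4714, -0.4065, 0.1071]
ee_rot: [[0.001, -0.002, 1.0], [-0.001, 1.0, 0.002], [-1.0, -0.001, 0.001]]
contact_force: [-0.0, 0.2, -0.8]
grip_width: 0.0403
```

Run:
```python
from plan import *
plan([(.4705,-.408,.04,90)],grip=1)
```

```text
t 20.77 p [ 0.4714 -0.4065  0.1071] yaw 90.1 w 0.0403 j [-0.91  0.38  1.56  0.    1.21 -2.48] F [-0.   0.2 -0.8]
[1,0.336,-0.007,-0.005,0.0003,0.0002,0.0002],
[1,0.335,-0.007,-0.005,0.0004,0.0002,0.0002],
--
```

send_rows:
  commands:
    - [[1,0.33,-0.01,-0.01,0,0,0],[1,0.33,0,0,0,0,0],[1,0,0,0,0,0,0],[1,0,0,0,0,0,0]]

```text
t: 21.28
position: [0.4711, -0.4087, 0.0419]
ee_rot: [[0.002, -0.002, 1.0], [-0.003, 1.0, 0.002], [-1.0, -0.003, 0.002]]
contact_force: [-0.7, -0.0, -0.8]
grip_width: 0.04
```

Run:
```python
from plan import *
plan([(.4705,-.408,.022,90)],grip=1)
p,d=read_camera("wrist"); cv2.imwrite("pics/w10.png",p[:,:,::-1])
```

```text
t 21.27 p [ 0.4711 -0.4087  0.0419] yaw 90.1 w 0.04 j [-0.91  0.46  1.59 -0.    1.09 -2.48] F [-0.7 -0.  -0.8]
[1,0.199,0.008,-0.006,0.0006,0.0007,0.0009],
--
```

View pics/w10.png

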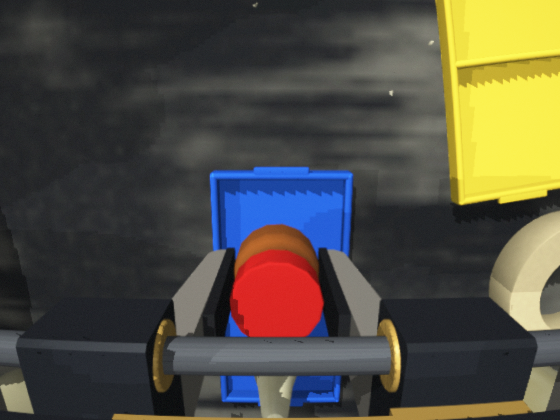

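send_rows:
  commands:
    - [[1,0.1,0,0,0,0,0],[1,0.07,0,0,0,0,0],[1,0,0,0,0,0,0],[1,0,0,0,0,0,0]]

```text
t: 21.82
position: [0.4701, -0.4079, 0.0221]
ee_rot: [[-0.0, -0.002, 1.0], [0.0, 1.0, 0.002], [-1.0, 0.0, -0.0]]
contact_force: [0.1, -0.4, -1.6]
grip_width: 0.04
```

send_rows:
  commands:
    - [[1,0.02,0,0,0,0,0],[1,0,0,0,0,0,0],[1,0,0,0,0,0,0]]

```text
t: 22.2
position: [0.4703, -0.4081, 0.0204]
ee_rot: [[0.0, -0.002, 1.0], [-0.0, 1.0, 0.002], [-1.0, -0.0, 0.0]]
contact_force: [0.7, -0.1, 0.0]
grip_width: 0.0401
```

send_rows:
  commands:
    - [[1,0.01,0,0,0,0,0],[1,0,0,0,0,0,0],[1,0,0,0,0,0,0]]

```text
t: 22.58
position: [0.4704, -0.4081, 0.0203]
ee_rot: [[0.0, -0.002, 1.0], [-0.0, 1.0, 0.002], [-1.0, -0.0, 0.0]]
contact_force: [-2.0, 1.5, 6.4]
grip_width: 0.0402
```

Contact. Release and lift.

send_rows:
  commands:
    - [[0,0,0,0,0,0,0],[-0.3,0,0,0,0,0,0],[-0.3,0,0,0,0,0,0],[-0.3,0,0,0,0,0,0]]

```text
t: 23.08
position: [0.4701, -0.4078, 0.0191]
ee_rot: [[-0.0, -0.002, 1.0], [0.0, 1.0, 0.002], [-1.0, 0.0, -0.0]]
contact_force: [0.5, -0.1, -0.6]
grip_width: 0.0595
```

send_rows:
  commands:
    - [[-0.3,-0.2,0,0,0,0,0],[-0.3,-0.4,0,0,0,0,0],[-0.3,-0.5,0,0,0,0,0],[-0.3,-0.5,0,0,0,0,0],[-0.3,0,0,0,0,0,0]]

```text
t: 23.7
position: [0.4725, -0.4108, 0.1867]
ee_rot: [[0.008, -0.002, 1.0], [-0.01, 1.0, 0.002], [-1.0, -0.01, 0.007]]
contact_force: [-0.1, 0.5, -0.6]
grip_width: 0.0594
```

Run:
```python
from plan import *
plan([(.39,-.26,.26,85),(.38,0,.27,75),(.38,.26,.26,69.5),(.4935,.468,.12,69.5)],grip=-.4)
p,d=read_camera("wrist"); cv2.imwrite("pics/w11.png",p[:,:,::-1])
```

```text
t 23.7 p [ 0.4725 -0.4108  0.1867] yaw 90.1 w 0.0594 j [-0.91  0.3   1.49 -0.    1.34 -2.48] F [-0.1  0.5 -0.6]
[-0.4,-0.188,0.376,-0.204,0.0071,0.0006,0.0007],
[-0.4,-0.188,0.371,-0.213,0.0071,0.0006,0.0007],
[-0.4,-0.186,0.367,-0.221,0.0071,0.0006,0.0007],
[-0.4,-0.184,0.362,-0.23,0.0071,0.0007,0.0009],
--
[-0.4,-0.02,0.516,-0.065,0.0111,0,-0],   #
[-0.4,-0.02,0.514,-0.084,0.0111,0,-0],
[-0.4,-0.02,0.51,-0.101,0.0111,0,-0],
[-0.4,-0.02,0.507,-0.118,0.0111,0,-0],
[-0.4,-0.02,0.502,-0.137,0.0111,0,-0],
--
[-0.4,0.02,0.502,-0.135,0.0061,0,-0],   #
[-0.4,0.02,0.5,-0.144,0.0061,0,-0],
[-0.4,0.02,0.497,-0.153,0.0061,0,-0],
[-0.4,0.02,0.494,-0.163,0.0061,0,-0],
[-0.4,0.02,0.49,-0.173,0.0062,0,-0],
--
[-0.4,0.233,0.391,0.056,-0,0,-0],   #
[-0.4,0.234,0.391,0.056,-0,0,-0],
[-0.4,0.233,0.391,0.055,-0,0,-0],
[-0.4,0.233,0.391,0.056,-0,0,-0],
[-0.4,0.234,0.391,0.056,-0,0,-0],
[-0.4,0.233,0.391,0.056,-0,0,-0],   #
--
```

View pics/w11.png

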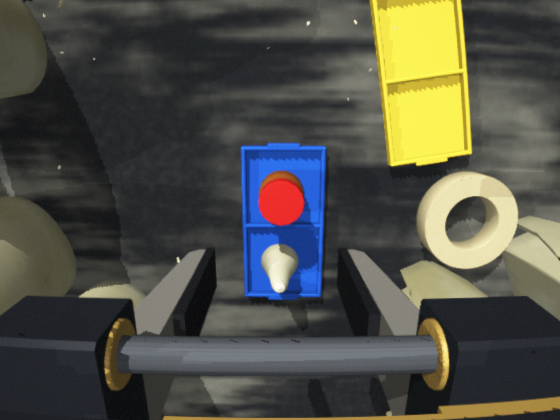

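send_rows:
  commands:
    - [[-0.4,-0.19,0.38,-0.2,0.007,0,0],[-0.4,-0.19,0.37,-0.21,0.007,0,0],[-0.4,-0.19,0.37,-0.22,0.007,0,0],[-0.4,-0.18,0.36,-0.23,0.007,0,0],[-0.4,-0.02,0.52,-0.065,0.011,0,0]]

```text
t: 24.38
position: [0.3858, -0.2041, 0.2564]
ee_rot: [[0.0, 0.124, 0.992], [-0.0, 0.992, -0.124], [-1.0, -0.0, 0.0]]
contact_force: [0.7, 1.0, 0.4]
grip_width: 0.0643
```

send_rows:
  commands:
    - [[-0.4,-0.02,0.515,-0.085,0.011,0,0],[-0.4,-0.02,0.51,-0.1,0.011,0,0],[-0.4,-0.02,0.51,-0.12,0.011,0,0],[-0.4,-0.02,0.5,-0.135,0.011,0,0],[-0.4,0.02,0.5,-0.135,0.006,0,0]]

```text
t: 25.0
position: [0.3772, 0.0568, 0.2614]
ee_rot: [[-0.001, 0.275, 0.961], [0.0, 0.961, -0.275], [-1.0, -0.0, -0.001]]
contact_force: [1.2, 0.3, -0.1]
grip_width: 0.0642
```

send_rows:
  commands:
    - [[-0.4,0.02,0.5,-0.145,0.006,0,0],[-0.4,0.02,0.5,-0.155,0.006,0,0],[-0.4,0.02,0.495,-0.165,0.006,0,0],[-0.4,0.02,0.49,-0.17,0.006,0,0],[-0.4,0.23,0.39,0.056,0,0,0]]

```text
t: 25.62
position: [0.3957, 0.3007, 0.2314]
ee_rot: [[0.001, 0.344, 0.939], [0.001, 0.939, -0.344], [-1.0, 0.001, 0.001]]
contact_force: [0.3, -1.0, 0.9]
grip_width: 0.0641
```

send_rows:
  commands:
    - [[-0.4,0.2,0.39,0.056,0,0,0],[-0.4,0.2,0.39,0.056,0,0,0],[-0.4,0.2,0.39,0.056,0,0,0],[-0.4,0,0,0,0,0,0],[-0.4,0,0,0,0,0,0]]

```text
t: 26.25
position: [0.4518, 0.4015, 0.1707]
ee_rot: [[-0.001, 0.346, 0.938], [-0.001, 0.938, -0.346], [-1.0, -0.002, -0.001]]
contact_force: [0.7, -0.7, -0.7]
grip_width: 0.0642
```

Run:
```python
from plan import *
s=state(); C=cam("wrist")
p,d=read_camera("wrist"); cv2.imwrite("pics/w12.png",p[:,:,::-1])
P,uv=cloud(d,C)
k=(np.hypot(P[:,0]-.4935,P[:,1]-.468)<.045)&(P[:,2]>.023)&(P[:,2]<.04)
r=cv2.minAreaRect(P[k][:,:2].astype(np.float32)); print("cork",np.round(r[0],4),np.round(r[1],4),r[2],k.sum())
plan([(.4935,.468,.1,69.5),(.4935,.468,.013,69.5)],grip=-.4)
```

```text
cork [0.4935 0.4672] [0.0368 0.0491] 69.5079574584961 2245
t 26.3 p [0.4521 0.4015 0.1716] yaw 69.7 w 0.0641 j [ 0.53  0.27  1.56 -0.    1.32 -0.69] F [0.2 1.  0.6]
[-0.4,0.358,0.384,0.079,0.0007,0,0],
[-0.4,0.358,0.383,0.078,0.0007,0,0.0001],
--
[-0.4,0.435,0,0,-0,0,-0],
[-0.4,0.435,0,0,-0,0,-0],
--
```

View pics/w12.png

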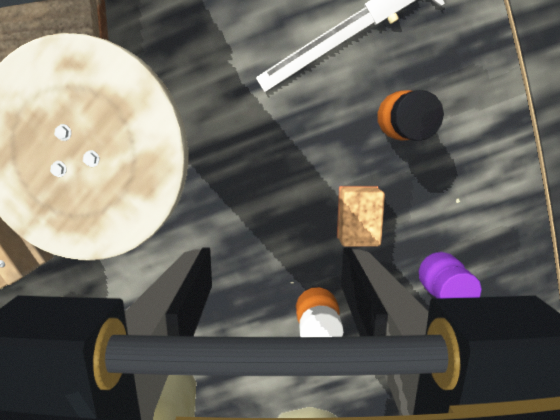

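send_rows:
  commands:
    - [[-0.4,0.36,0.38,0.08,0,0,0],[-0.4,0.36,0.38,0.08,0,0,0],[-0.4,0,0,0,0,0,0],[-0.4,0,0,0,0,0,0]]

```text
t: 26.8
position: [0.4942, 0.4675, 0.1013]
ee_rot: [[0.002, 0.346, 0.938], [0.001, 0.938, -0.346], [-1.0, 0.002, 0.002]]
contact_force: [0.1, 0.3, -0.3]
grip_width: 0.0645
```

Run:
```python
from plan import *
plan([(.4935,.4675,.013,69.5,.03)],grip=-.4)
```

```text
t 26.8 p [0.4942 0.4675 0.1013] yaw 69.7 w 0.0645 j [ 0.58  0.52  1.37 -0.    1.25 -0.64] F [ 0.1  0.3 -0.3]
[-0.4,0.294,-0.001,-0.003,0.0004,0.0002,-0.0002],
[-0.4,0.295,-0.002,-0.002,0.0004,0.0002,-0.0002],
[-0.4,0.294,-0.001,-0.002,0.0005,0.0001,-0.0001],
--
```

send_rows:
  commands:
    - [[-0.4,0.3,0,0,0,0,0],[-0.4,0.3,0,0,0,0,0],[-0.4,0.26,0,0,0,0,0],[-0.4,0,0,0,0,0,0],[-0.4,0,0,0,0,0,0]]

```text
t: 27.42
position: [0.4952, 0.4685, 0.0166]
ee_rot: [[0.004, 0.346, 0.938], [0.002, 0.938, -0.346], [-1.0, 0.004, 0.003]]
contact_force: [-0.4, 0.3, 0.8]
grip_width: 0.0641
```

send_rows:
  commands:
    - [[-0.4,0,0,0,0,0,0],[0.2,0,0,0,0,0,0],[1,0,0,0,0,0,0],[1,0,0,0,0,0,0],[1,0,0,0,0,0,0]]

```text
t: 28.05
position: [0.4937, 0.4679, 0.0132]
ee_rot: [[-0.0, 0.346, 0.938], [-0.0, 0.938, -0.346], [-1.0, -0.0, -0.0]]
contact_force: [-0.5, -0.4, 1.2]
grip_width: 0.0355
```

send_rows:
  commands:
    - [[1,0,0,0,0,0,0],[1,0,0,0,0,0,0]]

```text
t: 28.3
position: [0.4937, 0.468, 0.0132]
ee_rot: [[-0.0, 0.346, 0.938], [-0.0, 0.938, -0.346], [-1.0, -0.0, -0.0]]
contact_force: [-0.0, 0.6, -0.2]
grip_width: 0.0357
```

send_rows:
  commands:
    - [[1,-0.15,0,0,0,0,0],[1,-0.4,0,0,0,0,0],[1,-0.4,0,0,0,0,0],[1,-0.4,0,0,0,0,0],[1,0,0,0,0,0,0]]

```text
t: 28.92
position: [0.4963, 0.4697, 0.1541]
ee_rot: [[0.008, 0.346, 0.938], [0.005, 0.938, -0.346], [-1.0, 0.008, 0.006]]
contact_force: [-0.1, 0.1, -0.4]
grip_width: 0.0357
```

Run:
```python
from plan import *
plan([(.38,.26,.26,72),(.38,0,.26,80),(.36,-.22,.22,90),(.331,-.2875,.16,90)],grip=1)
p,d=read_camera("wrist"); cv2.imwrite("pics/w13.png",p[:,:,::-1])
```

```text
t 28.93 p [0.4963 0.4697 0.1541] yaw 69.8 w 0.0357 j [ 0.58  0.47  1.33  0.    1.33 -0.64] F [-0.1  0.1 -0.4]
[1,-0.216,-0.472,-0.072,-0.0025,0.0004,-0.0005],
[1,-0.215,-0.472,-0.076,-0.0025,0.0004,-0.0005],
[1,-0.214,-0.472,-0.08,-0.0025,0.0004,-0.0005],
[1,-0.214,-0.471,-0.083,-0.0025,0.0004,-0.0005],
[1,-0.212,-0.471,-0.088,-0.0024,0.0003,-0.0005],   #
--
[1,0,-0.495,0.161,-0.0089,-0,0],
[1,0,-0.499,0.147,-0.0089,-0,0],
[1,0,-0.502,0.132,-0.0089,-0,0],
[1,0,-0.507,0.119,-0.0089,-0,0],
[1,0,-0.509,0.105,-0.0089,-0,0],   #
--
[1,0.08,-0.44,0.037,-0.0111,-0,0],
[1,0.08,-0.442,0.021,-0.0111,-0,0],
[1,0.08,-0.441,0.007,-0.0111,-0,0],
[1,0.08,-0.442,-0.01,-0.0111,-0,0],
[1,0.08,-0.441,-0.024,-0.0111,-0,0],   #
--
[1,0.3,-0.338,-0.145,-0,-0,0],
[1,0.3,-0.337,-0.145,-0,-0,0],
--
```

View pics/w13.png

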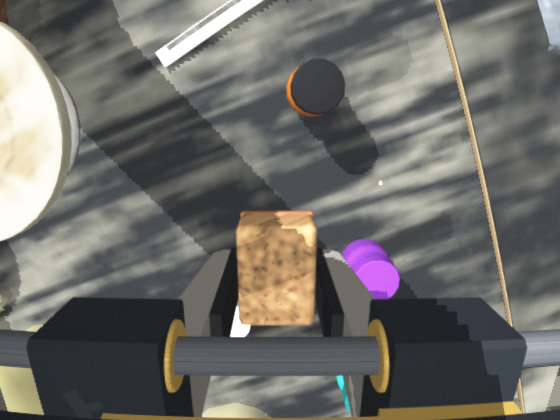

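send_rows:
  commands:
    - [[1,-0.22,-0.47,-0.07,-0.0025,0,0],[1,-0.22,-0.47,-0.075,-0.0025,0,0],[1,-0.22,-0.47,-0.08,-0.0025,0,0],[1,-0.22,-0.47,-0.085,-0.0025,0,0],[1,-0.22,-0.47,-0.09,-0.0025,0,0]]

```text
t: 29.6
position: [0.3764, 0.2578, 0.257]
ee_rot: [[-0.003, 0.308, 0.951], [-0.001, 0.951, -0.308], [-1.0, -0.002, -0.002]]
contact_force: [0.3, -1.5, 1.0]
grip_width: 0.0357
```

send_rows:
  commands:
    - [[1,0,-0.5,0.16,-0.009,0,0],[1,0,-0.5,0.15,-0.009,0,0],[1,0,-0.5,0.13,-0.009,0,0],[1,0,-0.5,0.12,-0.009,0,0],[1,0,-0.51,0.1,-0.009,0,0]]

```text
t: 30.22
position: [0.3769, -0.0016, 0.2566]
ee_rot: [[-0.002, 0.171, 0.985], [0.001, 0.985, -0.171], [-1.0, 0.0, -0.002]]
contact_force: [0.7, 0.1, -0.4]
grip_width: 0.0354
```

send_rows:
  commands:
    - [[1,0.08,-0.44,0.04,-0.011,0,0],[1,0.08,-0.44,0.02,-0.011,0,0],[1,0.08,-0.44,0,-0.011,0,0],[1,0.08,-0.44,-0.01,-0.011,0,0],[1,0.08,-0.44,-0.02,-0.011,0,0]]

```text
t: 30.85
position: [0.3571, -0.2204, 0.2163]
ee_rot: [[-0.002, -0.001, 1.0], [0.002, 1.0, 0.001], [-1.0, 0.002, -0.002]]
contact_force: [0.1, 0.5, -0.2]
grip_width: 0.0358
```

send_rows:
  commands:
    - [[1,0.1,-0.2,-0.1,0,0,0],[1,0,0,0,0,0,0],[1,0,0,0,0,0,0]]

```text
t: 31.22
position: [0.3482, -0.2388, 0.2076]
ee_rot: [[-0.001, -0.0, 1.0], [0.001, 1.0, 0.0], [-1.0, 0.001, -0.001]]
contact_force: [0.8, 0.1, -0.6]
grip_width: 0.0354
```

Run:
```python
from plan import *
C=cam("wrist")
p,d=read_camera("wrist"); cv2.imwrite("pics/w14.png",p[:,:,::-1])
t,dt=read_camera("top")
for n,pp,dd,CC in(("w",p,d,C),("t",t,dt,cam("top"))):
    P,uv=cloud(dd,CC); h=cv2.cvtColor(pp,cv2.COLOR_RGB2HSV)[uv[:,1],uv[:,0]]
    k=(h[:,0]>24)&(h[:,0]<34)&(h[:,1]>150)&(P[:,2]<.02)&(P[:,2]>-.01)&(P[:,1]<-.2)&(P[:,1]>-.36)
    r=cv2.minAreaRect(P[k][:,:2].astype(np.float32)); print(n,k.sum(),np.round(r[0],4),np.round(r[1],4),r[2])
plan([(.331,-.2875,.1,90)],grip=1)
```

```text
w 2876 [ 0.3507 -0.2839] [0.1253 0.0809] 10.184816360473633
t 436 [ 0.368  -0.2798] [0.1608 0.082 ] 7.289904594421387
t 31.32 p [ 0.3486 -0.2389  0.2083] yaw 90.1 w 0.0358 j [-0.89 -0.25  2.01  0.    1.39 -2.46] F [ 0.5  0.  -0.9]
[1,0.361,-0.162,-0.059,0.0002,0,-0],
[1,0.361,-0.162,-0.059,0.0002,0,-0],
[1,0.361,-0.162,-0.058,0.0001,0.0001,-0],
--
```

View pics/w14.png

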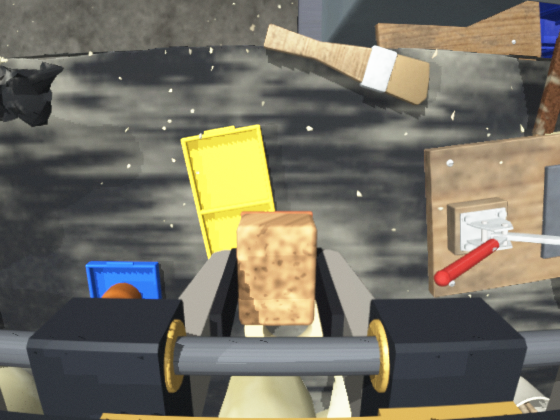

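send_rows:
  commands:
    - [[1,0.36,-0.16,-0.06,0,0,0],[1,0.36,-0.16,-0.06,0,0,0],[1,0.36,-0.16,-0.055,0,0,0],[1,0,0,0,0,0,0],[1,0,0,0,0,0,0]]

```text
t: 31.95
position: [0.3316, -0.2877, 0.1016]
ee_rot: [[0.001, -0.001, 1.0], [-0.001, 1.0, 0.001], [-1.0, -0.001, 0.001]]
contact_force: [0.7, 0.2, -0.3]
grip_width: 0.0353
```

Run:
```python
from plan import *
C=cam("wrist")
p,d=read_camera("wrist"); cv2.imwrite("pics/w15.png",p[:,:,::-1])
P,uv=cloud(d,C); h=cv2.cvtColor(p,cv2.COLOR_RGB2HSV)[uv[:,1],uv[:,0]]
k=(h[:,0]>24)&(h[:,0]<34)&(h[:,1]>150)&(P[:,2]<.02)&(P[:,2]>-.01)&(P[:,1]<-.2)&(P[:,1]>-.36)
Q=P[k][:,:2]; a=np.radians(10); u=Q@[np.cos(a),np.sin(a)]; v=Q@[-np.sin(a),np.cos(a)]
b=(np.array([.331,-.2875])@[np.cos(a),np.sin(a)],np.array([.331,-.2875])@[-np.sin(a),np.cos(a)])
print(np.percentile(u,[0,.5,2,98,100])-b[0],np.percentile(v,[0,2,98,100])-b[1])
plan([(.331,-.2875,.04,90)],grip=1)
```

```text
[-0.04131105 -0.03936401 -0.03898448  0.10626174  0.10931078] [-0.04013619 -0.0348614   0.03972101  0.04126637]
t 32.0 p [ 0.3318 -0.2881  0.102 ] yaw 90.1 w 0.0353 j [-0.99 -0.08  2.08  0.    1.14 -2.56] F [-0.8 -0.4 -0.7]
[1,0.31,0.004,-0.005,0.0002,0.0003,0.0004],
[1,0.31,0.003,-0.004,0.0002,0.0003,0.0003],
--
```

View pics/w15.png

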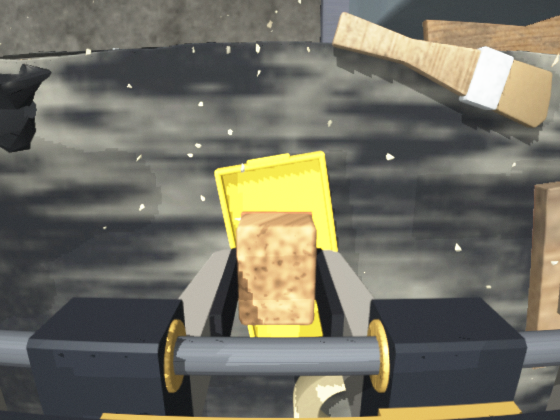

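send_rows:
  commands:
    - [[1,0.31,0,0,0,0,0],[1,0.31,0,0,0,0,0],[1,0.15,0,0,0,0,0],[1,0,0,0,0,0,0],[1,0,0,0,0,0,0]]

```text
t: 32.62
position: [0.3316, -0.2887, 0.0246]
ee_rot: [[0.001, -0.0, 1.0], [-0.002, 1.0, 0.0], [-1.0, -0.002, 0.001]]
contact_force: [0.6, 0.5, -0.4]
grip_width: 0.0359
```

send_rows:
  commands:
    - [[1,0,0,0,0,0,0],[1,0.03,0,0,0,0,0],[1,0,0,0,0,0,0],[1,0,0,0,0,0,0]]

```text
t: 33.12
position: [0.3307, -0.2877, 0.0202]
ee_rot: [[-0.0, -0.0, 1.0], [0.0, 1.0, 0.0], [-1.0, 0.0, -0.0]]
contact_force: [0.4, 0.7, 0.7]
grip_width: 0.036
```

Expected contact near 0.0172.

send_rows:
  commands:
    - [[1,0.02,0,0,0,0,0],[1,0,0,0,0,0,0],[1,0,0,0,0,0,0]]

```text
t: 33.5
position: [0.3307, -0.2877, 0.0181]
ee_rot: [[-0.0, -0.0, 1.0], [0.0, 1.0, 0.0], [-1.0, 0.0, -0.0]]
contact_force: [-0.7, 0.8, -0.3]
grip_width: 0.0354
```

send_rows:
  commands:
    - [[1,0.01,0,0,0,0,0],[1,0,0,0,0,0,0],[1,0,0,0,0,0,0]]

```text
t: 33.88
position: [0.3307, -0.2877, 0.0172]
ee_rot: [[-0.0, -0.0, 1.0], [-0.0, 1.0, 0.0], [-1.0, -0.0, -0.0]]
contact_force: [-0.0, 0.1, 0.0]
grip_width: 0.0351
```

send_rows:
  commands:
    - [[1,0.008,0,0,0,0,0],[1,0,0,0,0,0,0],[1,0,0,0,0,0,0]]

```text
t: 34.25
position: [0.3307, -0.2877, 0.0171]
ee_rot: [[-0.0, -0.0, 1.0], [0.0, 1.0, 0.0], [-1.0, 0.0, -0.0]]
contact_force: [-1.7, 2.9, 7.8]
grip_width: 0.0359
```

send_rows:
  commands:
    - [[0,0,0,0,0,0,0],[-0.3,0,0,0,0,0,0],[-0.3,0,0,0,0,0,0],[-0.3,0,0,0,0,0,0]]

```text
t: 34.75
position: [0.3307, -0.2877, 0.0163]
ee_rot: [[-0.0, -0.0, 1.0], [0.0, 1.0, 0.0], [-1.0, 0.0, -0.0]]
contact_force: [-0.3, 1.1, -0.0]
grip_width: 0.0595
```

send_rows:
  commands:
    - [[-0.3,-0.2,0,0,0,0,0],[-0.3,-0.4,0,0,0,0,0],[-0.3,-0.5,0,0,0,0,0],[-0.3,-0.5,0,0,0,0,0],[-0.3,0,0,0,0,0,0]]

```text
t: 35.38
position: [0.3324, -0.2903, 0.1808]
ee_rot: [[0.005, -0.0, 1.0], [-0.008, 1.0, 0.0], [-1.0, -0.008, 0.005]]
contact_force: [0.0, 0.1, -0.8]
grip_width: 0.0597
```

Run:
```python
from plan import *
plan([(.38,-.18,.26,85),(.39,0,.27,80),(.40,.26,.25,75),(.571,.401,.12,75)],grip=-.4)
p,d=read_camera("wrist"); cv2.imwrite("pics/w16.png",p[:,:,::-1])
```

```text
t 35.38 p [ 0.3324 -0.2903  0.1808] yaw 90.0 w 0.0597 j [-0.99 -0.18  2.   -0.    1.31 -2.56] F [ 0.   0.1 -0.8]
[-0.4,-0.266,0.365,0.16,0.0093,0.0006,0.0008],
[-0.4,-0.265,0.371,0.149,0.0093,0.0006,0.0008],
[-0.4,-0.265,0.376,0.137,0.0093,0.0005,0.0008],
--
[-0.4,-0.025,0.45,-0.014,0.0069,0,-0],
[-0.4,-0.025,0.45,-0.024,0.0069,0,-0],   #
[-0.4,-0.025,0.45,-0.034,0.0069,0,-0],
[-0.4,-0.025,0.448,-0.044,0.0071,-0,-0],
--
[-0.4,0.04,0.516,-0.071,0.0055,-0,-0],
[-0.4,0.04,0.514,-0.079,0.0055,-0,-0],
[-0.4,0.04,0.513,-0.089,0.0055,-0,-0],   #
[-0.4,0.04,0.511,-0.097,0.0055,-0,-0],
[-0.4,0.04,0.51,-0.106,0.0057,-0,-0],
--
[-0.4,0.26,0.361,0.257,0,-0,-0],
[-0.4,0.26,0.361,0.258,0,-0,-0],
[-0.4,0.26,0.36,0.257,0,-0,-0],   #
[-0.4,0.26,0.361,0.258,0,-0,-0],
[-0.4,0.26,0.361,0.257,0,-0,-0],
--
```

View pics/w16.png

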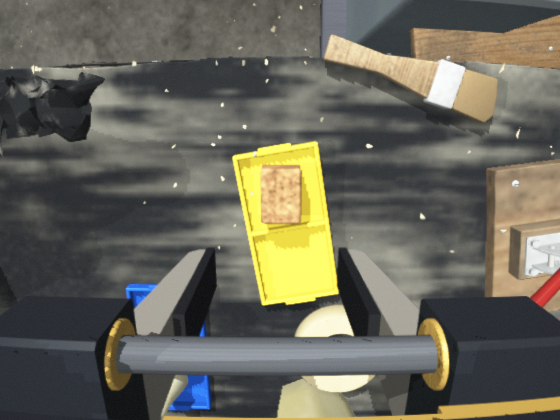

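send_rows:
  commands:
    - [[-0.4,-0.26,0.37,0.16,0.009,0,0],[-0.4,-0.26,0.37,0.15,0.009,0,0],[-0.4,-0.26,0.37,0.14,0.009,0,0],[-0.4,-0.025,0.45,-0.015,0.007,0,0],[-0.4,-0.025,0.45,-0.025,0.007,0,0]]

```text
t: 36.05
position: [0.3828, -0.0863, 0.2577]
ee_rot: [[-0.002, 0.129, 0.992], [0.002, 0.992, -0.129], [-1.0, 0.001, -0.003]]
contact_force: [-0.3, -0.1, 0.4]
grip_width: 0.0647
```

send_rows:
  commands:
    - [[-0.4,-0.025,0.45,-0.035,0.007,0,0],[-0.4,-0.025,0.45,-0.045,0.007,0,0],[-0.4,0.04,0.515,-0.07,0.0055,0,0],[-0.4,0.04,0.515,-0.08,0.0055,0,0],[-0.4,0.04,0.51,-0.09,0.0055,0,0]]

```text
t: 36.67
position: [0.3924, 0.1596, 0.2503]
ee_rot: [[-0.003, 0.223, 0.975], [-0.0, 0.975, -0.223], [-1.0, -0.001, -0.003]]
contact_force: [1.2, -0.4, -0.4]
grip_width: 0.0644
```

send_rows:
  commands:
    - [[-0.4,0.04,0.51,-0.1,0.0055,0,0],[-0.4,0.04,0.51,-0.105,0.0055,0,0],[-0.4,0.24,0.36,0.257,0,0,0],[-0.4,0.24,0.36,0.257,0,0,0],[-0.4,0.24,0.36,0.257,0,0,0]]

```text
t: 37.3
position: [0.499, 0.3472, 0.1689]
ee_rot: [[-0.004, 0.256, 0.967], [-0.002, 0.967, -0.256], [-1.0, -0.002, -0.003]]
contact_force: [0.6, -0.1, 0.4]
grip_width: 0.0641
```

send_rows:
  commands:
    - [[-0.4,0,0,0,0,0,0],[-0.4,0,0,0,0,0,0]]

```text
t: 37.55
position: [0.4984, 0.3461, 0.1711]
ee_rot: [[-0.002, 0.256, 0.967], [-0.001, 0.967, -0.256], [-1.0, -0.002, -0.002]]
contact_force: [1.1, 0.3, 0.7]
grip_width: 0.0648
```

Run:
```python
from plan import *
s=state(); C=cam("wrist")
p,d=read_camera("wrist"); cv2.imwrite("pics/w17.png",p[:,:,::-1])
P,uv=cloud(d,C)
k=(np.hypot(P[:,0]-.571,P[:,1]-.401)<.035)&(P[:,2]>.046)&(P[:,2]<.07)
if k.sum()>10:
    (x,y),r=cv2.minEnclosingCircle(P[k][:,:2].astype(np.float32)); print(k.sum(),P[k].mean(0).round(4),round(x,4),round(y,4),round(r,4))
plan([(.571,.401,.1,75),(.571,.401,.015,75)],grip=-.4)
```

```text
89 [0.5647 0.3896 0.0504] 0.5693 0.3993 0.0189
t 37.6 p [0.4988 0.3462 0.1725] yaw 75.2 w 0.0646 j [ 0.41  0.27  1.55 -0.    1.32 -0.9 ] F [0.8 0.4 0.6]
[-0.4,0.242,0.238,0.186,0.0003,-0,0],
[-0.4,0.241,0.239,0.185,0.0003,-0,0],
[-0.4,0.242,0.239,0.186,0.0002,-0.0001,0.0001],
--
[-0.4,0.425,-0,-0,0,0,-0],
[-0.4,0.425,-0,-0,0,0,-0],   #
--
```

View pics/w17.png

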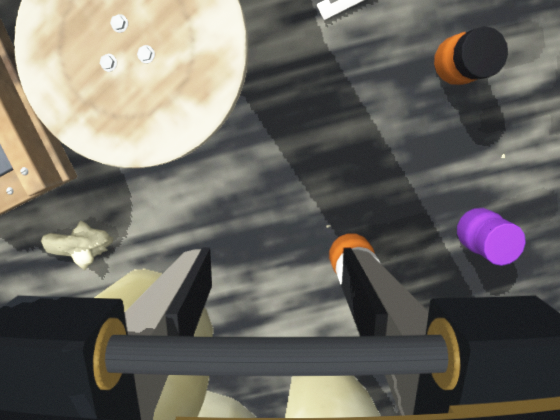

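send_rows:
  commands:
    - [[-0.4,0.23,0.24,0.186,0,0,0],[-0.4,0.23,0.24,0.186,0,0,0],[-0.4,0.23,0.24,0.186,0,0,0],[-0.4,0,0,0,0,0,0],[-0.4,0,0,0,0,0,0]]

```text
t: 38.22
position: [0.5717, 0.4017, 0.1054]
ee_rot: [[0.002, 0.256, 0.967], [0.001, 0.967, -0.256], [-1.0, 0.001, 0.002]]
contact_force: [-0.6, -0.8, 0.5]
grip_width: 0.0647
```

Run:
```python
from plan import *
s=state(); C=cam("wrist")
p,d=read_camera("wrist"); cv2.imwrite("pics/w18.png",p[:,:,::-1])
P,uv=cloud(d,C)
k=(np.hypot(P[:,0]-.571,P[:,1]-.401)<.035)&(P[:,2]>.046)&(P[:,2]<.07)
(x,y),r=cv2.minEnclosingCircle(P[k][:,:2].astype(np.float32)); print(k.sum(),P[k].mean(0).round(4),round(x,4),round(y,4),round(r,4))
plan([(.571,.401,.015,75,.03)],grip=-.4)
```

```text
2773 [0.5708 0.4009 0.0515] 0.5719 0.4008 0.0195
t 38.27 p [0.5719 0.4018 0.1058] yaw 75.2 w 0.0641 j [ 0.44  0.56  1.31 -0.    1.27 -0.87] F [-0.8  0.4  0.5]
[-0.4,0.227,-0.003,-0.002,0.0002,0.0002,-0.0001],
[-0.4,0.227,-0.003,-0.002,0.0002,0.0002,-0.0001],
[-0.4,0.227,-0.002,-0.002,0.0002,0.0002,-0.0001],
[-0.4,0.227,-0.003,-0.002,0.0002,0.0001,-0.0002],
--
```

View pics/w18.png

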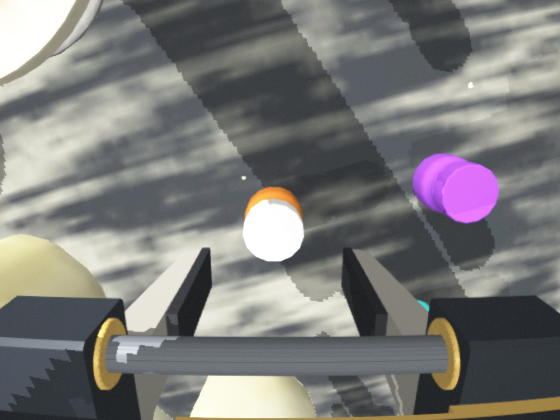

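White jar (274,222; white lid over amber) centred between the jaws; the purple one at (468,190) is clear.

send_rows:
  commands:
    - [[-0.4,0.3,0,0,0,0,0],[-0.4,0.3,0,0,0,0,0],[-0.4,0.28,0,0,0,0,0],[-0.4,0,0,0,0,0,0],[-0.4,0,0,0,0,0,0]]

```text
t: 38.9
position: [0.5728, 0.4023, 0.018]
ee_rot: [[0.003, 0.256, 0.967], [0.001, 0.967, -0.256], [-1.0, 0.002, 0.003]]
contact_force: [0.6, 0.2, 0.9]
grip_width: 0.0643
```

send_rows:
  commands:
    - [[0.2,0,0,0,0,0,0],[1,0,0,0,0,0,0],[1,0,0,0,0,0,0],[1,0,0,0,0,0,0],[1,0,0,0,0,0,0]]

```text
t: 39.52
position: [0.5722, 0.402, 0.0163]
ee_rot: [[0.001, 0.256, 0.967], [0.0, 0.967, -0.256], [-1.0, 0.0, 0.001]]
contact_force: [-1.0, -2.4, 5.2]
grip_width: 0.0402
```

send_rows:
  commands:
    - [[1,0,0,0,0,0,0],[1,-0.15,0,0,0,0,0],[1,-0.4,0,0,0,0,0],[1,-0.4,0,0,0,0,0],[1,-0.4,0,0,0,0,0]]

```text
t: 40.15
position: [0.5715, 0.402, 0.1521]
ee_rot: [[-0.0, 0.256, 0.967], [0.0, 0.967, -0.256], [-1.0, 0.0, -0.0]]
contact_force: [0.3, 0.6, -0.5]
grip_width: 0.0402
```

Run:
```python
from plan import *
plan([(.40,.26,.26,76),(.38,0,.27,83),(.39,-.20,.22,90),(.404,-.2745,.1,90)],grip=1)
p,d=read_camera("wrist"); cv2.imwrite("pics/w19.png",p[:,:,::-1])
```

```text
t 40.15 p [0.5715 0.402  0.1521] yaw 75.2 w 0.0402 j [ 0.44  0.52  1.27  0.    1.35 -0.87] F [ 0.3  0.6 -0.5]
[1,-0.216,-0.362,-0.259,-0.0009,-0,-0],
[1,-0.216,-0.362,-0.26,-0.0009,-0,-0],
[1,-0.216,-0.361,-0.261,-0.0009,-0,-0],
[1,-0.216,-0.36,-0.261,-0.0009,-0,-0],
[1,-0.216,-0.359,-0.263,-0.0011,-0,-0.0001],   #
--
[1,-0.02,-0.514,0.087,-0.0078,-0,0],
[1,-0.02,-0.517,0.074,-0.0078,-0,0],
[1,-0.02,-0.517,0.062,-0.0078,-0,0],
[1,-0.02,-0.52,0.049,-0.0078,-0,0],
[1,-0.02,-0.52,0.036,-0.0076,-0,0],   #
--
[1,0.125,-0.493,0.086,-0.0097,-0,0],
[1,0.125,-0.496,0.07,-0.0097,-0,0],
[1,0.125,-0.497,0.056,-0.0097,-0,0],
[1,0.125,-0.499,0.04,-0.0098,-0,-0],
--
[1,0.4,-0.248,0.047,-0,-0,-0],   #
[1,0.4,-0.249,0.047,-0,-0,-0],
[1,0.4,-0.248,0.046,-0,-0,-0],
--
```

View pics/w19.png

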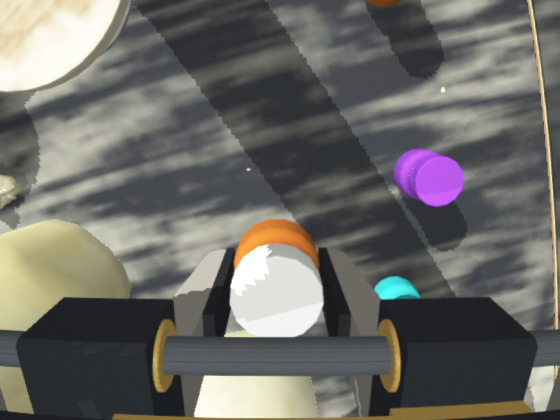

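send_rows:
  commands:
    - [[1,-0.22,-0.36,-0.26,-0.001,0,0],[1,-0.22,-0.36,-0.26,-0.001,0,0],[1,-0.22,-0.36,-0.26,-0.001,0,0],[1,-0.22,-0.36,-0.26,-0.001,0,0],[1,-0.22,-0.36,-0.26,-0.001,0,0]]

```text
t: 40.83
position: [0.3996, 0.2594, 0.2611]
ee_rot: [[0.0, 0.241, 0.971], [0.0, 0.971, -0.241], [-1.0, 0.0, 0.0]]
contact_force: [0.3, -1.0, -0.4]
grip_width: 0.04
```

send_rows:
  commands:
    - [[1,-0.02,-0.515,0.085,-0.008,0,0],[1,-0.02,-0.515,0.075,-0.008,0,0],[1,-0.02,-0.52,0.06,-0.008,0,0],[1,-0.02,-0.52,0.05,-0.008,0,0],[1,-0.02,-0.52,0.035,-0.008,0,0]]

```text
t: 41.45
position: [0.3807, -0.0014, 0.2707]
ee_rot: [[0.001, 0.116, 0.993], [-0.0, 0.993, -0.116], [-1.0, 0.0, 0.001]]
contact_force: [1.6, -0.1, -0.5]
grip_width: 0.0401
```

send_rows:
  commands:
    - [[1,0.12,-0.495,0.085,-0.01,0,0],[1,0.12,-0.495,0.07,-0.01,0,0],[1,0.12,-0.5,0.055,-0.01,0,0],[1,0.12,-0.5,0.04,-0.01,0,0],[1,0,0,0,0,0,0]]

```text
t: 42.08
position: [0.3912, -0.2025, 0.2214]
ee_rot: [[-0.001, -0.004, 1.0], [0.001, 1.0, 0.004], [-1.0, 0.001, -0.001]]
contact_force: [-0.9, 0.6, -0.5]
grip_width: 0.0406
```

send_rows:
  commands:
    - [[1,0.4,-0.25,0.05,0,0,0],[1,0.4,-0.25,0.05,0,0,0],[1,0.3,-0.2,0,0,0,0],[1,0,0,0,0,0,0],[1,0,0,0,0,0,0]]

```text
t: 42.7
position: [0.4033, -0.2698, 0.1138]
ee_rot: [[0.001, -0.009, 1.0], [-0.001, 1.0, 0.009], [-1.0, -0.001, 0.001]]
contact_force: [0.5, 0.7, -1.5]
grip_width: 0.0401
```

Run:
```python
from plan import *
C=cam("wrist")
p,d=read_camera("wrist"); cv2.imwrite("pics/w20.png",p[:,:,::-1])
P,uv=cloud(d,C); h=cv2.cvtColor(p,cv2.COLOR_RGB2HSV)[uv[:,1],uv[:,0]]
k=(h[:,0]>24)&(h[:,0]<34)&(h[:,1]>150)&(P[:,2]<.02)&(P[:,2]>-.01)&(P[:,1]<-.2)&(P[:,1]>-.36)
Q=P[k][:,:2]; a=np.radians(10); U=[np.cos(a),np.sin(a)];V=[-np.sin(a),np.cos(a)]
b=np.array([.404,-.2745])
print(np.percentile(Q@U,[0,.5,2,98,100])-b@U,np.percentile(Q@V,[0,2,98,100])-b@V)
plan([(.404,-.2745,.04,90)],grip=1)
```

```text
[-0.11888773 -0.11473989 -0.11158302  0.02122907  0.03684402] [-0.04089423 -0.03666723  0.03883147  0.04129872]
t 42.75 p [ 0.4035 -0.2701  0.1142] yaw 90.5 w 0.0402 j [-0.84  0.03  1.95  0.    1.17 -2.42] F [-0.1  0.2 -1.3]
[1,0.371,-0.021,0.001,0.0014,0.0003,0.0003],
[1,0.371,-0.022,0.002,0.0014,0.0004,0.0003],
--
```

View pics/w20.png

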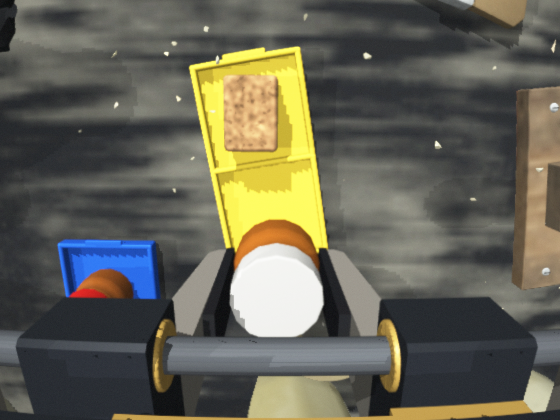

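send_rows:
  commands:
    - [[1,0.37,-0.02,0,0,0,0],[1,0.37,-0.02,0,0,0,0],[1,0.15,0,0,0,0,0],[1,0,0,0,0,0,0],[1,0,0,0,0,0,0]]

```text
t: 43.38
position: [0.4037, -0.2753, 0.0252]
ee_rot: [[0.002, -0.008, 1.0], [-0.002, 1.0, 0.008], [-1.0, -0.002, 0.002]]
contact_force: [0.1, -0.3, -0.1]
grip_width: 0.0403
```

send_rows:
  commands:
    - [[1,0,0,0,0,0,0],[1,0.015,0,0,0,0,0],[1,0,0,0,0,0,0],[1,0,0,0,0,0,0]]

```text
t: 43.88
position: [0.4026, -0.2743, 0.0219]
ee_rot: [[-0.0, -0.008, 1.0], [0.0, 1.0, 0.008], [-1.0, 0.0, -0.0]]
contact_force: [-0.6, 0.3, -1.3]
grip_width: 0.04
```

send_rows:
  commands:
    - [[1,0.015,0,0,0,0,0],[1,0,0,0,0,0,0],[1,0,0,0,0,0,0]]

```text
t: 44.25
position: [0.4026, -0.2743, 0.0204]
ee_rot: [[-0.0, -0.008, 1.0], [0.0, 1.0, 0.008], [-1.0, 0.0, -0.0]]
contact_force: [-0.0, 0.3, -1.3]
grip_width: 0.0402
```

send_rows:
  commands:
    - [[1,0.008,0,0,0,0,0],[1,0,0,0,0,0,0],[1,0,0,0,0,0,0]]

```text
t: 44.62
position: [0.4026, -0.2743, 0.0202]
ee_rot: [[-0.0, -0.008, 1.0], [0.0, 1.0, 0.008], [-1.0, 0.0, -0.0]]
contact_force: [-2.5, 2.4, 5.9]
grip_width: 0.0401
```

Contact; release, lift, and check everything.

send_rows:
  commands:
    - [[0,0,0,0,0,0,0],[-0.3,0,0,0,0,0,0],[-0.3,0,0,0,0,0,0],[-0.3,0,0,0,0,0,0]]

```text
t: 45.12
position: [0.4025, -0.2743, 0.0195]
ee_rot: [[-0.0, -0.008, 1.0], [0.0, 1.0, 0.008], [-1.0, 0.0, -0.0]]
contact_force: [-0.2, -0.0, -0.2]
grip_width: 0.0598
```

send_rows:
  commands:
    - [[-0.3,-0.2,0,0,0,0,0],[-0.3,-0.4,0,0,0,0,0],[-0.3,-0.5,0,0,0,0,0],[-0.3,-0.5,0,0,0,0,0],[-0.3,-0.5,0.3,0,0,0,0]]

```text
t: 45.75
position: [0.4022, -0.245, 0.2314]
ee_rot: [[0.0, -0.006, 1.0], [-0.001, 1.0, 0.006], [-1.0, -0.001, 0.0]]
contact_force: [0.2, -0.0, 0.1]
grip_width: 0.0596
```

send_rows:
  commands:
    - [[-0.3,0,0.5,0,0,0,0],[-0.3,0,0.5,0,0,0,0],[-0.3,0,0.5,0,0,0,0],[-0.3,0,0,0,0,0,0],[-0.3,0,0,0,0,0,0]]

```text
t: 46.38
position: [0.4012, -0.0949, 0.2297]
ee_rot: [[0.0, -0.008, 1.0], [-0.001, 1.0, 0.008], [-1.0, -0.001, 0.0]]
contact_force: [-0.9, -0.8, 0.1]
grip_width: 0.0601
```

Run:
```python
from plan import *
t,dt=read_camera("top"); sd,ds=read_camera("side"); w,_=read_camera("wrist")
cv2.imwrite("pics/end.png",np.hstack([cv2.resize(t[175:295,320:440],(480,480)),cv2.resize(sd[150:205,270:370],(320,176)).repeat(1,0) if 0 else cv2.copyMakeBorder(cv2.resize(sd[150:205,270:370],(320,176)),0,304,0,0,0)])[:,:,::-1])
cv2.imwrite("pics/end_side.png",sd[:,:,::-1])
P,_=cloud(dt,cam("top"))
def lid(nm,c,lo,hi):
    k=(np.hypot(P[:,0]-c[0],P[:,1]-c[1])<.035)&(P[:,2]>lo)&(P[:,2]<hi)
    (x,y),r=cv2.minEnclosingCircle(P[k][:,:2].astype(np.float32)); print(nm,k.sum(),round(x,4),round(y,4),round(r,4),"z",np.median(P[k][:,2]).round(4),P[k][:,2].max().round(4))
lid("red",(.4705,-.408),.048,.08);lid("white",(.4026,-.2745),.048,.08);lid("black",(.421,.53),.046,.08);lid("purple",(.579,.526),.046,.08);lid("cone",(.5445,-.408),.03,.09)
k=(np.hypot(P[:,0]-.331,P[:,1]+.2875)<.04)&(P[:,2]>.024); r=cv2.minAreaRect(P[k][:,:2].astype(np.float32)); print("cork",r,np.median(P[k][:,2]))
k=(np.hypot(P[:,0]-.5,P[:,1]+.225)<.06)&(P[:,2]>.016)&(P[:,2]<.035); print("tape",P[k].mean(0).round(4))
P,_=cloud(np.load("pics/top0_d.npy"),cam("top"));k=(np.hypot(P[:,0]-.5,P[:,1]+.225)<.06)&(P[:,2]>.016)&(P[:,2]<.035); print("tape before",P[k].mean(0).round(4))
s=state();print(s['t'],s['position'],s['grip_width'],s['contact_force'])
```

```text
red 94 0.4729 -0.4072 0.0191 z 0.0559 0.0623
white 29 0.4027 -0.2796 0.0174 z 0.0559 0.0612
black 79 0.4207 0.5282 0.0182 z 0.0521 0.0587
purple 80 0.5791 0.5277 0.0195 z 0.0513 0.0581
cone 40 0.5445 -0.4072 0.0119 z 0.0495 0.0683
cork ((0.33144092559814453, -0.28739044070243835), (0.04679562523961067, 0.037019334733486176), 1.5782188177108765) 0.03107506733756782
tape [ 0.5147 -0.2426  0.024 ]
tape before [ 0.4974 -0.2297  0.0239]
46.525 [ 0.40117314 -0.09547529  0.2295646 ] 0.059763858946825676 [0.64598452 0.6096848  0.17651649]
```

View pics/end.png

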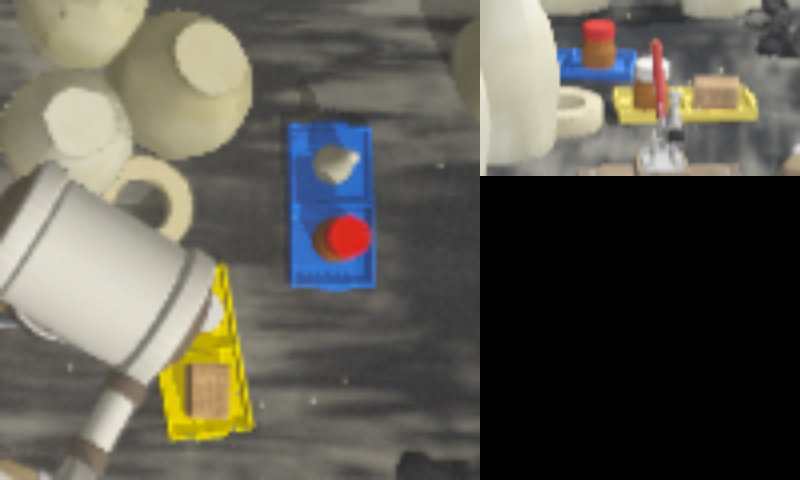

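View pics/end_side.png

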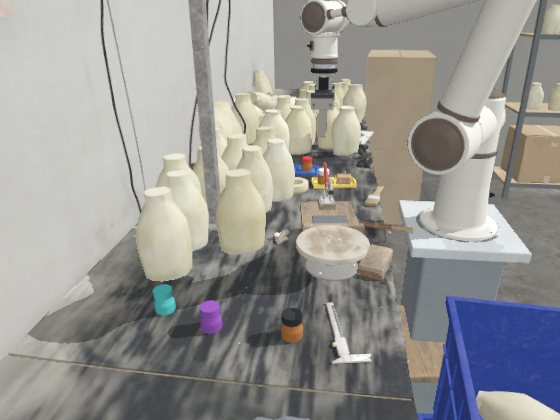

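The arm hides part of the tape and the white jar, so I'll move it away and check again.

send_rows:
  commands:
    - [[-0.3,0,0.5,0,0,0,0],[-0.3,0,0.5,0,0,0,0],[-0.3,0,0.5,0,0,0,0],[-0.3,0,0.5,0,0,0,0],[-0.3,0,0,0,0,0,0]]

```text
t: 47.15
position: [0.3994, 0.1074, 0.2295]
ee_rot: [[-0.0, -0.012, 1.0], [0.0, 1.0, 0.012], [-1.0, 0.0, -0.0]]
contact_force: [-0.6, -0.4, -1.1]
grip_width: 0.0598
```

Run:
```python
from plan import *
t,dt=read_camera("top")
cv2.imwrite("pics/end2.png",cv2.resize(t[175:295,320:440],(480,480))[:,:,::-1])
C=cam("top")
P,_=cloud(dt,C)
k=(np.hypot(P[:,0]-.4026,P[:,1]+.2745)<.035)&(P[:,2]>.048)&(P[:,2]<.08)
(x,y),r=cv2.minEnclosingCircle(P[k][:,:2].astype(np.float32)); print("white",k.sum(),round(x,4),round(y,4),round(r,4),np.median(P[k][:,2]))
for Q in (P,cloud(np.load("pics/top0_d.npy"),C)[0]):
    k=(np.hypot(Q[:,0]-.5,Q[:,1]+.225)<.06)&(Q[:,2]>.016)&(Q[:,2]<.035); print("tape",k.sum(),Q[k].mean(0).round(4))
s=state(); print(s['t'],s['qvel'].round(3) if hasattr(s['qvel'],'round') else s['qvel'])
```

```text
white 92 0.403 -0.2742 0.0196 0.05528467033586615
tape 320 [ 0.4978 -0.2292  0.0239]
tape 313 [ 0.4974 -0.2297  0.0239]
47.2 [-0.051 -0.007  0.007 -0.007  0.001 -0.007]
```

View pics/end2.png

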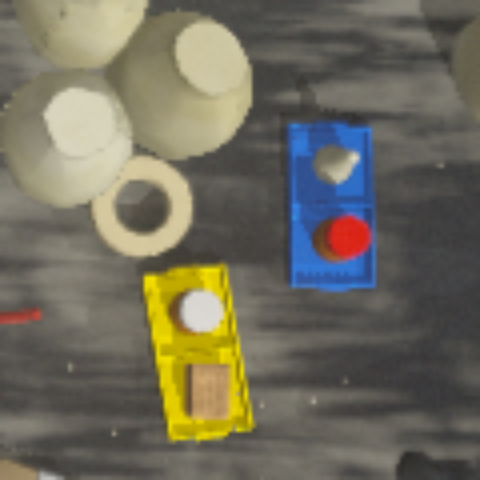

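The crop shows the cone (335,163) and red jar (345,238) in the blue tray, and the white jar (198,310) and cork (210,390) in the yellow tray. The tape hasn't moved. Letting the arm settle, then handing in.

send_rows:
  commands:
    - [[-0.3,0,0,0,0,0,0],[-0.3,0,0,0,0,0,0],[-0.3,0,0,0,0,0,0]]

```text
t: 47.58
position: [0.3997, 0.1048, 0.2296]
ee_rot: [[0.0, -0.006, 1.0], [-0.0, 1.0, 0.006], [-1.0, -0.0, 0.0]]
contact_force: [0.2, 0.3, -0.4]
grip_width: 0.0597
```

```bash
python3 -c "
from rig import *
print(sign_off())"
```

```text
the job is handed in; nothing more can be done
None
```

Both kits are made up and the job was handed in at about 47.6 s. The ring cone and red-lidded jar are in the blue tray, and the cork pad and white-lidded jar are in the yellow tray, one per bay. They were placed in that order: cone, red jar, cork, white jar.

**Last checks:**
- **Placed items:** All four stand upright on the bay floors. The jar lids read about 55–56 mm high and the cork top about 31 mm, against 56 mm and 32 mm expected. I let go of each item only after feeling light contact with the floor (4–8 N).
- **Left alone:** The black-lidded jar's and tape roll's positions agree with the start to under 1 mm. The purple and turquoise look-alikes were not used.
- **One misleading reading:** My first final check seemed to show the tape moved by about 2 cm, but the arm was covering part of it. With the arm out of the way, the reading matched the start.

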